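Unclip a logger from its rail and dock it in the reader

TASK

Unclip the logger with the round dial from the rail: it is hooked under a fixed lip at its toe end and held by a sprung catch at its foot end, so its foot end has to be tipped up first. Then slide it, foot first, into the bay of the white reader until it is fully home under the hood and both spring bolts have snapped in behind it; on the rail only the ends of its head can be gripped, under the hood only its sides. Leave the other two modules clipped on the rail and do not disturb the other things on the bench.

Things in the scene. Friction and masses are not known exactly. Their poses are not given: they have to be found in the camera images.
- logger: the logger to read out: grey clip-on module with a round 30 mm dial on top. Origin: centre of its underside, z up, x along its length. Base block 80 (x -40 to 40) x 36 (y) x 34 mm high; a head in its middle rises from there to z = 66 mm, leaving a low shoulder at each end. About 0.22 kg.
- logger_head (a point): centre of the top of the logger's head (the dial), z = 66 mm. The head is 44 mm long (x -22 to 22), 36 mm wide (y), 32 mm high above the shoulders.
- logger_toe (a point): tip of the toe, a ledge 26 mm wide and 5 mm thick (z 4 to 9 mm) that sticks out 6 mm from the base at the logger's -x end; on the rail it lies under the fixed lip.
- logger_foot (a point): tip of the narrow foot, 18 mm wide (z 2 to 10 mm), that sticks out 5 mm from the base at the logger's +x end; on the rail the sprung catch holds it down, in the reader it goes in first.
- module_window: module of the same case with a rectangular window on top; stays on the rail. Origin and axes as the logger's.
- module_switch: module of the same case with three small slide switches on top; stays on the rail. Origin and axes as the logger's.
- rail: fixed aluminium rail plate, 128 (x) x 148 (y) x 8 mm, with three bays at y = -40, 0, 40 mm. Origin: centre of its underside. Seated modules stand on its top (z = 8 mm), their x along the rail's x, 4 mm apart; a cheek 64 mm high stands 6 mm beside each outer one. A module comes off by tipping its foot end up about the toe, then drawing it 6 to 8 mm towards the rail's +x, then lifting.
- rail_lip (a point): middle of the inner lower edge of the fixed lip (x = -41.5, z = 18.5 mm in the rail's frame; the lip is 4.5 mm thick, runs along y over all bays and back to x = -60 mm); the toes lie under it.
- rail_catch (a point): nose tip of the middle bay's black sprung catch (the other bays have the same, 40 mm to either side). It stands 3 mm over the foot and gives way towards +x when the foot is pulled up with some 8 N; the foot is past it after about 0.1 rad of tipping. Catches reach from x = 42 to 60 mm, up to z = 42 mm.
- reader: fixed white reader with a low open bay, 134 (x -56 to 78) x 92 (y) mm. Origin: under the centre of the seated module; +x is the way in. Floor of the bay at z = 6 mm. Guides with inner faces 39 mm apart, top at z = 18 mm, from x = -33 to 41 mm. Bolt housings at x -52 to -36, 31 to 44 mm either side of the path, top at z = 22 mm.
- reader_seat (a point): point on the bay's floor where the origin of the fully inserted logger comes to lie (within 1.5 mm along x); axes as the reader's, logger's x along them.
- reader_mouth (a point): middle of the outer edge of the bay's floor, 56 mm before the seat, z = 6 mm. The logger is brought in level from outside here, foot first.
- reader_hood (a point): middle of the lower edge of the hood, 25 mm beyond the seat point, z = 42.5 mm. The reader's head runs on from it to x = 78 mm, y -34 to 34 mm, top at z = 62 mm. The inserted logger's low shoulder goes under it, its head stops 3 mm before it; the end wall has a pocket for the foot only.
- bolt_left (a joint): sprung wedge bolt on the reader's +y side: 0 = out in the path, about 0.003 m while pushed aside by the logger's flank; at home it snaps in behind the corner of the base. Both bolts together need a push of about 12 N.
- bolt_right (a joint): the same on the reader's -y side.
- tape_roll: bystander to be left alone: ring of cream lab tape lying flat, 61 mm across, 25 mm high; origin at the centre of its underside.
- timer: bystander to be left alone: small white bench timer, 62 x 66 x 18 mm; origin at the centre of its underside.
- low_tray: obstacle that stays where it is: empty frosted plastic tray, 60 x 80 x 20 mm; origin at the centre of its underside.
- white_block: bystander to be left alone: white block, 62 x 52 x 44 mm; origin at the centre of its underside.
- note_pad: obstacle that stays where it is: small spiral note pad lying flat, 107 (x) x 81 (y) x 10 mm; origin at the centre of its underside.
- forceps: obstacle that stays where it is: steel forceps lying flat, 17 x 118 x 8 mm, long along its y; origin at the centre of its underside.
- vial: bystander to be left alone: small white capped vial standing, 18 mm across, 26 mm high; origin at the centre of its underside.
- hdpe_bottle: bystander to be left alone: squat white capped bottle standing, 77 mm across, 63 mm high; origin at the centre of its underside.

How it is judged:
By the outcome, as a careful person would: the job done as asked, in the order asked, and still so for the second after the job is handed in, with the robot touching nothing.
It also fails if it takes over 51 s, if anything falls off the work surface, if the arm or the gripper's body presses on something with over 40 N, if the wrist force passes 120 N, or if a joint passes its speed limit or range.

ROBOT

A 7-joint arm with a two-finger parallel gripper is mounted at the origin on a cart in front of the work surface, level with it; the furniture and walls round the work are solid. World frame = base frame: x ahead of the robot, y to its left, z up, the work surface at z = 0. Lengths are in m, angles in rad, forces in N, time in s.
With the tool pointing down it reaches from about 0.4 to 0.85 m from the base axis. Payload 4.5 kg.
Tool frame: the origin (TCP) lies midway between the tips of the shut fingers; the grasp point (between the pads) lies 19 mm behind it; z points along the fingers, y is the line along which they close (so a half turn about z gives the same grasp; the last joint's range is limited). The gripper opens to 88 mm and grips with 3 to 60 N. Pads are 18 mm wide; open, the fingers measure 123 mm over their backs; the gripper's body (75 mm by 187 mm) begins 45 mm behind the grasp point.
Start: joints at [1.303, 0.689, -0.195, 1.565, 0.157, 0.902, -0.215], TCP at [0.186, -0.597, 0.239] pointing down, gripper open.
Joint ranges: [-3.01, 3.01], [-0.46, 2.08], [-1.47, 1.51], [0.13, 2.56], [-1, 4.14], [0.04, 2.09], [-2.66, 2.66]. Speed limits (rad/s): [2.57, 2.57, 3.14, 3.14, 3.14, 3.14, 3.14].

INTERFACE

Orientations are given as a unit quaternion [x, y, z, w].
In Python, from plant import sensors, eyes, finish_job gives the robot as it stands.
- The arm moves only by the tool send_rows, never from a script. Its argument "rows" is text: rows parted by semicolons, each of 4 numbers parted by spaces: the shift along the tool's x, y, z normalised to -1 to 1, where 1 is 30 cm, then the turn about the tool's z normalised to -1 to 1, where 1 is 2 pi rad. A call has 1 to 10 rows; each row is the pose to reach, as a shift and turn from the pose commanded when the call began, along the tool's axes at that moment, turning the shorter way round; what a row does not reach only later rows make up. A row lasts 1/12 s, in which the tool goes at most 41.7 mm and 7.16 degrees, less where a joint would pass 70% of its speed; a pose out of reach is approached as far as the arm can. A call with a number of a shift or a turn outside -1 to 1 is refused whole. A call with a gripper value outside its range is refused whole. "jaw" is the closure, from -1 (fully open) to 1 (shut), set as the call begins (left out, the last holds). The fingers move at their own pace and stop on an object; "force" is the grip in N (left out, the last holds). Time passes only in rows, so rows that repeat a pose let the fingers close. It gives the time, the measured TCP pose, the force, the opening and the grip force at its end, in the units of the state.
- sensors.get_state(): the state, without advancing time (a new reading comes with each control period).
- eyes.snapshot(name): name is "side" or "top" or "wrist"; returns (picture, depth): 420x560x3 uint8, red, green, blue; 420x560 float32, m along the optical axis (not along the pixel's ray), 0 where there is no reading.
- eyes.calibration(name): a dict with "fov_y" (degrees; the focal length in pixels is half the picture's height over the tangent of half this angle, whatever the lens; pixels are square), "cx", "cy" (the principal point, pixels), "dist_coeffs" ([k1, k2, p1, p2, k3] as OpenCV has them; the pictures are not rectified), "world_from_camera" (4x4, takes a point from camera to world coordinates). Camera axes: x right, y down, z forward; pixel columns grow to the right and rows downward; lengths in m; the calibration is good to about 2 mm. A picture is of the moment at which its call begins: read the wrist's pose just before it. calibration takes no time and is no camera call; for the wrist camera it gives the pose at the moment of the call.
- finish_job(): hands the job in; it is judged then, once.
The state is a dict: "clock": time; "q": joint angles; "qd": joint speeds; "joint_torque": joint torques, N m; "tool_pos": TCP position; "eef_rot": TCP orientation; "contact_force": force on the tool from outside, world axes, zero at the start; "moment": the same for the moment, N m; "opening": opening from 0.0 (shut) to 1.0 (fully open); "finger_force": force on a finger pad.
Only numpy, scipy, OpenCV 4.12 (cv2) and the standard library are available. Lean on these libraries where they do the work, as an engineer would, in place of code of your own. Each camera call takes 0.05 s, during which the arm holds its last target. There are 200 camera calls.

## Working session

There is one attempt and no reset: what is moved stays moved. The work goes in short steps, Python scripts to look and compute and a tool call to move; the robot and the scene stay as the last step left them, time stands still between calls to the robot, and variables do not carry over. Pictures are saved under pics/ and viewed, at most 10 in all, crops included, and the job is handed in when it is done.

Besides the shell and the picture viewer there is one more tool, called after "Emit:" by a JSON object that holds its "op" and its "data". send_rows: Moves the arm, as the interface text tells. Scaled input: -1 to 1 covers 30 cm each way for a shift and 2 pi rad each way for a turn. Its arguments: {"type":"object","properties":{"rows":{"type":"string"},"jaw":{"type":"number"},"force":{"type":"number"}},"required":["rows"]}

```bash
mkdir -p pics; ls; cat > h.py <<'E'
import numpy as np, cv2
from plant import sensors, eyes, finish_job
def snap(n,tag):
    c=eyes.calibration(n); p,d=eyes.snapshot(n)
    cv2.imwrite(f'pics/{tag}.png',p[:,:,::-1]); np.savez(f'pics/{tag}.npz',p=p,d=d,**{k:np.array(v) for k,v in c.items()})
    return p,d,c
def load(tag): 
    z=np.load(f'pics/{tag}.npz'); return z['p'],z['d'],z
def rays(c,uv):
    f=210/np.tan(np.radians(float(c['fov_y']))/2); K=np.array([[f,0,float(c['cx'])],[0,f,float(c['cy'])],[0,0,1]])
    n=cv2.undistortPoints(np.array(uv,float).reshape(-1,1,2),K,np.array(c['dist_coeffs'],float)).reshape(-1,2)
    T=np.array(c['world_from_camera']); r=np.c_[n,np.ones(len(n))]
    return T[:3,3], r@T[:3,:3].T
def onplane(c,uv,z):
    o,r=rays(c,uv); return o+r*((z-o[2])/r[:,2])[:,None]
def cloud(c,d):
    v,u=np.mgrid[0:420,0:560]; o,r=rays(c,np.c_[u.ravel(),v.ravel()]); return (o+r*d.reshape(-1,1)).reshape(420,560,3)
def proj(c,P):
    f=210/np.tan(np.radians(float(c['fov_y']))/2); K=np.array([[f,0,float(c['cx'])],[0,f,float(c['cy'])],[0,0,1]])
    T=np.linalg.inv(np.array(c['world_from_camera'])); q,_=cv2.projectPoints(np.array(P,float).reshape(-1,1,3),cv2.Rodrigues(T[:3,:3])[0],T[:3,3],K,np.array(c['dist_coeffs'],float)); return q.reshape(-1,2)
E
python3 - <<'E'
from h import *
print(sensors.get_state())
for n in('top','side','wrist'):
    p,d,c=snap(n,n+'0'); print(n,c['fov_y'],c['dist_coeffs'],np.array(c['world_from_camera']).round(3).tolist(),(d>0).mean())
E
```

```text
pics
{'clock': 0.0, 'q': array([ 1.30281978,  0.69000256, -0.19450367,  1.56631391,  0.15729877,
        0.90247987, -0.215115  ]), 'qd': array([-2.28543915e-05,  9.61145669e-04,  1.86017613e-04,  1.91849702e-03,
        1.67478914e-03,  1.02091086e-03,  8.29806358e-04]), 'joint_torque': array([-7.01254685e-04, -5.27560902e+01, -1.26676161e+00, -1.53426522e+01,
       -5.25024394e-02,  6.58332006e-03,  1.99892852e-04]), 'tool_pos': array([ 0.18552728, -0.5961854 ,  0.23790619]), 'eef_rot': array([ 9.88633256e-01,  1.50344479e-01, -2.00882547e-04, -8.84022044e-04]), 'contact_force': array([-0.18095506,  0.32404243,  0.08272316]), 'moment': array([ 0.00944272, -0.0357186 , -0.01148631]), 'finger_force': 0.0, 'opening': 1.0033430927937983}
top 57.577191168613524 [0.02069241 0.         0.         0.         0.        ] [[0.127, -0.97, 0.208, 0.367], [-0.992, -0.124, 0.025, 0.019], [0.001, -0.209, -0.978, 1.167], [0.0, 0.0, 0.0, 1.0]] 0.9960671768707483
side 53.65864970449605 [0.01253126 0.         0.         0.         0.        ] [[-0.847, -0.157, 0.508, 0.085], [-0.531, 0.303, -0.791, 0.848], [-0.029, -0.94, -0.34, 0.434], [0.0, 0.0, 0.0, 1.0]] 0.9961819727891157
wrist 65.96190364396823 [-0.05610874  0.          0.          0.          0.        ] [[0.297, -0.909, -0.291, 0.26], [-0.955, -0.283, -0.087, -0.572], [-0.003, 0.304, -0.953, 0.383], [0.0, 0.0, 0.0, 1.0]] 0.9960714285714286
```

View pics/top0.png

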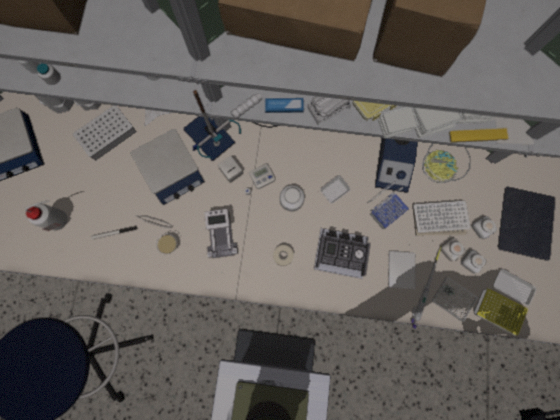

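View pics/side0.png

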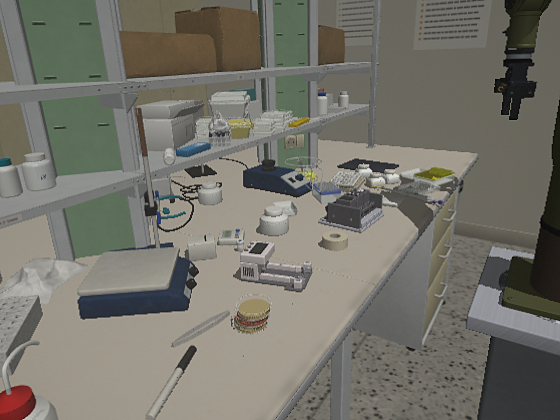

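The top view shows the rail with three modules at about (342,253), the round dial at (360,255), and the white reader at (221,235) with its bay opening towards the bottom of the picture. I'll enlarge both.

```bash
python3 - <<'E'
from h import *
p,d,c=load('top0'); s,ds,cs=load('side0')
a=cv2.resize(p[215:290,180:290],(400,273),interpolation=2); a2=cv2.resize(p[215:290,295:405],(400,273),interpolation=2)
b=cv2.resize(s[230:300,220:330],(400,255),interpolation=2); b2=cv2.resize(s[175:255,300:410],(400,291),interpolation=2)
im=np.zeros((570,800,3),np.uint8); im[:273,:400]=a; im[:273,400:]=a2; im[275:530,:400]=b; im[275:566,400:]=b2
im=np.clip(im.astype(float)*1.8,0,255).astype(np.uint8)
cv2.imwrite('pics/crop0.png',im[:,:,::-1])
X=cloud(c,d); 
for nm,(u0,u1,v0,v1) in dict(rail=(308,378,222,282),reader=(200,242,202,262)).items():
    R=X[v0:v1,u0:u1].reshape(-1,3)
    for lo,hi in((.068,.085),(.055,.068),(.035,.05),(.014,.03)):
        m=(R[:,2]>lo)&(R[:,2]<hi)
        if m.sum()>5:
            r=cv2.minAreaRect(R[m,:2].astype(np.float32)*1000); print(nm,lo,m.sum(),np.round(r[0],1),np.round(r[1],1),round(r[2],1),R[m,2].mean().round(4))
E
```

```text
rail 0.068 590 [ 498.7 -157.9] [115.3  44. ] 86.6 0.0738
rail 0.055 227 [ 490.  -157.8] [142.2  94.3] 86.4 0.0623
rail 0.035 523 [ 500.4 -155.5] [137.  114.4] 86.7 0.0416
rail 0.014 452 [ 496.4 -154.9] [136.2 115. ] 86.2 0.0223
reader 0.055 415 [547.5 222.2] [53.7 68.6] 14.6 0.0616
reader 0.035 13 [536.6 204.1] [37.5 79.4] 54.2 0.045
reader 0.014 187 [503.5 214.5] [125.7  86.7] 19.7 0.0192
```

View pics/crop0.png

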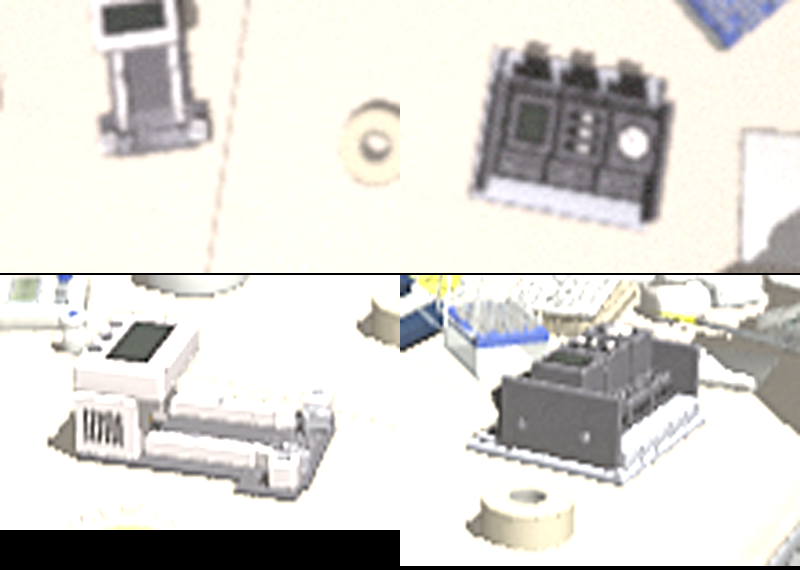

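The enlarged view shows the round-dial logger in the rail's right-hand bay (world −y side). The catches are on the far side and the lip is on the near side. The reader's bay opens towards the robot. Next I'll look closer with the wrist camera.

Emit:
{"op": "send_rows", "data": {"rows": "0.715 -0.54 0 -0.1925;0.715 -0.54 0 -0.1925;0.715 -0.54 0 -0.1925;0.715 -0.54 0 -0.1925;0.715 -0.54 0 -0.1925;0.715 -0.54 0 -0.1925;0.715 -0.54 0 -0.1925;0.715 -0.54 0 -0.1925;0.715 -0.54 0 -0.1925;0.715 -0.54 0 -0.1925", "jaw": -1}}

```text
clock: 0.98
tool_pos: [0.3427, -0.3778, 0.2387]
eef_rot: [0.725, 0.688, -0.0, -0.0]
contact_force: [0.6, 0.9, 0.1]
opening: 1.001
finger_force: 0.0
```

```bash
cat >> h.py <<'E'
def info():
    s=sensors.get_state(); from scipy.spatial.transform import Rotation as Ro
    R=Ro.from_quat(s['eef_rot']).as_matrix()
    print('t %.2f'%s['clock'],'tcp',s['tool_pos'].round(4),'phi %.2f'%np.degrees(np.arctan2(R[1,0],R[0,0])),'zax',R[:,2].round(4),'F',s['contact_force'].round(1),'M',s['moment'].round(2),'op %.3f'%s['opening'],'ff',s['finger_force'],'q',s['q'].round(2))
    return s,R
def move(target,phi):
    "normalised row from present measured pose"
    s,R=info(); d=R.T@(np.array(target)-s['tool_pos'])/.3
    p0=np.degrees(np.arctan2(R[1,0],R[0,0])); t=-((phi-p0+180)%360-180)/360
    print('ROW',d.round(4),round(t,4),'rows>=',np.ceil(np.linalg.norm(d)*.3/.0417),np.ceil(abs(t)*360/7.16))
E
python3 -c "
from h import *
move([.50,-.16,.25],86.6)"
```

```text
t 0.98 tcp [ 0.3427 -0.3778  0.2387] phi 87.01 zax [-4.e-04  1.e-04 -1.e+00] F [0.6 0.9 0.1] M [-0.08 -0.05  0.07] op 1.001 ff 0.0 q [ 1.08  0.58 -0.53  1.9   0.41  0.78  0.27]
ROW [ 0.7522  0.4859 -0.0379] 0.0011 rows>= 7.0 1.0
```

Emit:
{"op": "send_rows", "data": {"rows": "0.75 0.485 -0.04 0;0.75 0.485 -0.04 0;0.75 0.485 -0.04 0;0.75 0.485 -0.04 0;0.75 0.485 -0.04 0;0.75 0.485 -0.04 0;0.75 0.485 -0.04 0;0.75 0.485 -0.04 0;0.75 0.485 -0.04 0"}}

```text
clock: 1.73
tool_pos: [0.5012, -0.1615, 0.2505]
eef_rot: [0.727, 0.687, -0.0, -0.0]
contact_force: [0.3, -1.0, -1.5]
opening: 0.997
finger_force: 0.0
```

```bash
python3 -c "
from h import *
info()
p,d,c=snap('wrist','w1')
cv2.imwrite('pics/w1b.png',np.clip(p[:,:,::-1].astype(float)*1.5,0,255))
move([.46,.11,.25],100)"
```

```text
t 1.73 tcp [ 0.5012 -0.1615  0.2505] phi 86.74 zax [-5.e-04 -1.e-04 -1.e+00] F [ 0.3 -1.  -1.5] M [-0.14 -0.03  0.01] op 0.997 ff 0.0 q [ 0.54  0.58 -0.51  1.84  0.37  0.82 -0.22]
t 1.78 tcp [ 0.5002 -0.1632  0.2503] phi 86.57 zax [-1.7e-03 -9.0e-04 -1.0e+00] F [-0.6 -0.7  0.5] M [-0.1  -0.08 -0.  ] op 1.001 ff 0.0 q [ 0.54  0.58 -0.51  1.84  0.37  0.82 -0.22]
ROW [ 9.010e-01 -1.883e-01  4.000e-04] -0.0373 rows>= 7.0 2.0[ WARN:0@1.443] global loadsave.cpp:1063 imwrite_ Unsupported depth image for selected encoder is fallbacked to CV_8U.
```

View pics/w1b.png

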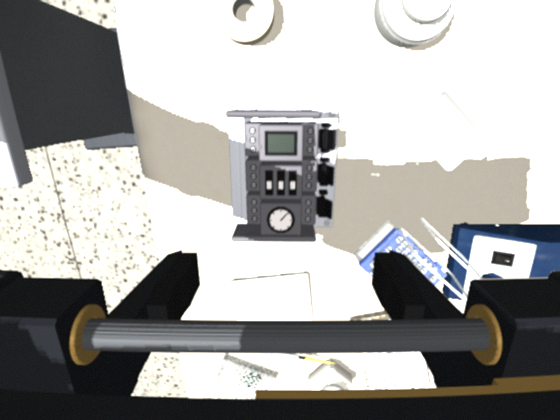

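The wrist view shows the dial at about (280,220), the lip to its left (x≈237) and the black catches on the right (x≈325). I'll measure the head tops while moving on to the reader.

Emit:
{"op": "send_rows", "data": {"rows": "0.9 -0.19 0 -0.037;0.9 -0.19 0 -0.037;0.9 -0.19 0 -0.037;0.9 -0.19 0 -0.037;0.9 -0.19 0 -0.037;0.9 -0.19 0 -0.037;0.9 -0.19 0 -0.037;0.9 -0.19 0 -0.037;0.9 -0.19 0 -0.037;0.9 -0.19 0 -0.037"}}

```text
clock: 2.62
tool_pos: [0.4603, 0.1076, 0.2503]
eef_rot: [0.645, 0.764, -0.001, 0.0]
contact_force: [0.1, -0.7, -0.5]
opening: 0.998
finger_force: 0.0
```

```bash
python3 - <<'E'
from h import *
info()
p,d,c=snap('wrist','w2'); cv2.imwrite('pics/w2b.png',np.clip(p[:,:,::-1].astype(float)*1.5,0,255).astype(np.uint8))
p,d,c=load('w1'); X=cloud(c,d)
def rect(X,u0,u1,v0,v1,lo,hi,n):
    R=X[v0:v1,u0:u1].reshape(-1,3); m=(R[:,2]>lo)&(R[:,2]<hi)&(R[:,2]!=0)
    r=cv2.minAreaRect(R[m,:2].astype(np.float32)*1000); print(n,m.sum(),np.round(r[0],1),np.round(r[1],1),round(r[2],2),R[m,2].mean().round(4),R[m,2].std().round(4))
rect(X,235,320,120,242,.070,.079,'heads')
rect(X,235,320,197,242,.070,.079,'logger head+cheek?')
rect(X,225,345,100,245,.030,.055,'mid')
rect(X,225,345,100,245,.058,.068,'cheeks')
g=cv2.cvtColor(p,7); m=np.zeros_like(g); m[195:243,255:305]=(g[195:243,255:305]>120)*255
cs,_=cv2.findContours(m,0,1); k=max(cs,key=cv2.contourArea); e=cv2.minEnclosingCircle(k); print('dial px',e, onplane(c,[e[0]],.074), 'r mm', e[1]*X[...,2].max())
E
```

```text
t 2.62 tcp [0.4603 0.1076 0.2503] phi 99.71 zax [-9.0e-04 -2.4e-03 -1.0e+00] F [ 0.1 -0.7 -0.5] M [-0.06 -0.05 -0.01] op 0.998 ff 0.0 q [ 0.04  0.52 -0.56  1.98  0.4   0.75 -0.59]
heads 4387 [ 495.7 -155.1] [114.4  44. ] 86.43 0.0733 0.001
logger head+cheek? 1375 [ 493.2 -191.7] [40.9 43.4] 86.8 0.0733 0.001
mid 3677 [ 498.7 -152.4] [138.7 113.5] 85.4 0.0406 0.0036
cheeks 1405 [ 487.5 -154.5] [140.4  96.2] 86.43 0.0623 0.0016
dial px ((280.3636474609375, 219.78787231445312), 10.516816139221191) [[ 0.4925518  -0.19616838  0.074     ]] r mm 4.161782267792808
```

View pics/w2b.png

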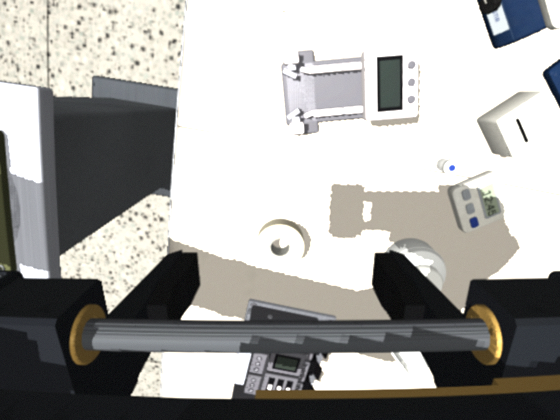

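The reader is at about (345,90) in this view. Its hood is at (391,87), the bolt housings are at (303,65) and (303,122), and there is open bench below it around (290,180).

```bash
python3 - <<'E'
from h import *
p,d,c=load('w2'); X=cloud(c,d)
def rect(u0,u1,v0,v1,lo,hi,n):
    R=X[v0:v1,u0:u1].reshape(-1,3); m=(R[:,2]>lo)&(R[:,2]<hi)
    r=cv2.minAreaRect(R[m,:2].astype(np.float32)*1000); print(n,m.sum(),np.round(r[0],1),np.round(r[1],1),round(r[2],2),R[m,2].mean().round(4))
rect(355,430,40,130,.055,.068,'hood top')
rect(275,430,40,140,.0135,.03,'guides+housings')
rect(275,325,45,75,.019,.026,'housL'); rect(275,325,105,140,.019,.026,'housR')
rect(312,368,58,78,.0135,.0195,'guideL'); rect(312,368,100,120,.0135,.0195,'guideR')
rect(275,430,40,140,.003,.07,'all')
# floor region
for (u,v) in [(200,150),(230,200),(290,190),(281,240),(365,210),(310,95),(340,90),(415,260),(445,165),(250,310),(330,310),(470,205)]: print((u,v),X[v,u].round(3))
E
```

```text
hood top 3877 [544.4 225.4] [53.3 68.6] 14.4 0.0613
guides+housings 1450 [483.6 208.9] [85.6 87.9] 15.03 0.0183
housL 197 [446.3 232. ] [19.5 23.4] 9.6 0.0213
housR 177 [466.9 176.1] [42.3 25.1] 51.55 0.0213
guideL 372 [493.1 236. ] [52.9  8. ] 15.7 0.017
guideR 349 [503.7 190.5] [56.4  7.7] 15.51 0.017
all 9507 [505.8 214.9] [133.9  92. ] 15.15 0.0309
(200, 150) [0.352 0.118 0.001]
(230, 200) [ 0.395  0.061 -0.001]
(290, 190) [ 0.469  0.087 -0.001]
(281, 240) [ 0.469  0.017 -0.002]
(365, 210) [ 0.57   0.076 -0.004]
(310, 95) [0.472 0.203 0.004]
(340, 90) [0.505 0.214 0.003]
(415, 260) [0.631 0.037 0.044]
(445, 165) [0.64  0.154 0.027]
(250, 310) [ 0.443 -0.088  0.014]
(330, 310) [ 0.556 -0.08  -0.002]
(470, 205) [0.692 0.11  0.017]
```

```bash
python3 -c "
from h import *
move([.493,-.1955,.13],86.43)"
```

```text
t 2.67 tcp [0.4604 0.1074 0.2504] phi 99.65 zax [-8.0e-04 -2.3e-03 -1.0e+00] F [-0.7 -1.4  1. ] M [-0.07 -0.11  0.01] op 0.999 ff 0.0 q [ 0.04  0.52 -0.56  1.98  0.4   0.75 -0.59]
ROW [-1.0128 -0.0617  0.4034] 0.0367 rows>= 8.0 2.0
```

Emit:
{"op": "send_rows", "data": {"rows": "-0.99 -0.06 0.1 0.0367;-0.99 -0.06 0.2 0.0367;-0.99 -0.06 0.2 0.0367;-0.99 -0.06 0.4 0.0367;-0.99 -0.06 0.4 0.0367;-0.99 -0.06 0.4 0.0367;-0.99 -0.06 0.4 0.0367;-0.99 -0.06 0.4 0.0367;-0.99 -0.06 0.4 0.0367;-0.99 -0.06 0.4 0.0367"}}

```text
clock: 3.5
tool_pos: [0.4915, -0.1894, 0.1294]
eef_rot: [0.73, 0.684, -0.001, -0.001]
contact_force: [0.8, 1.3, -0.3]
opening: 0.996
finger_force: 0.0
```

```bash
python3 - <<'E'
from h import *
move([.493,-.1955,.046],86.43)
p,d,c=snap('wrist','w3')
v=np.clip(p[:,:,::-1].astype(float)*1.7,0,255).astype(np.uint8)
for q in proj(c,[[.493,-.1955,.074]]): cv2.circle(v,tuple(int(a) for a in q),3,(0,0,255),1)
cv2.imwrite('pics/w3b.png',v)
E
```

```text
t 3.50 tcp [ 0.4915 -0.1894  0.1294] phi 86.24 zax [-0.0031 -0.001  -1.    ] F [ 0.8  1.3 -0.3] M [-0.01 -0.06 -0.  ] op 0.996 ff 0.0 q [ 0.52  0.75 -0.4   1.95  0.54  0.55 -0.32]
ROW [-0.0196  0.0072  0.2779] -0.0005 rows>= 3.0 1.0
```

View pics/w3b.png

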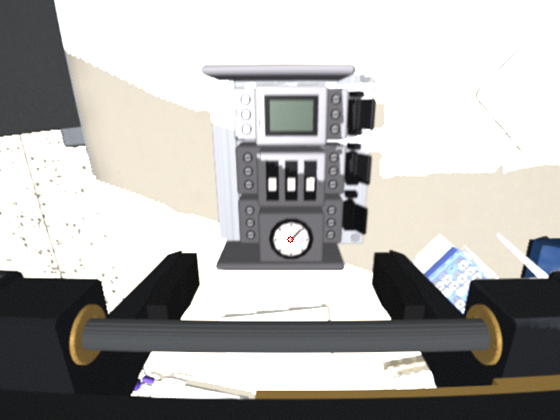

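The projected target (red, 290,240) sits on the dial centre, and the fingers are square to the module. I'll descend and then grip.

Emit:
{"op": "send_rows", "data": {"rows": "-0.018 0.005 0.1 0;-0.018 0.005 0.2 0;-0.018 0.005 0.24 0;-0.018 0.005 0.278 0;-0.018 0.005 0.278 0;-0.018 0.005 0.278 0"}}

```text
clock: 4.05
tool_pos: [0.495, -0.1896, 0.0478]
eef_rot: [0.727, 0.687, 0.0, -0.0]
contact_force: [0.3, 1.0, -0.7]
opening: 1.002
finger_force: 0.0
```

```bash
python3 -c "
from h import *
move([.493,-.1955,.046],86.43)"
```

```text
t 4.05 tcp [ 0.495  -0.1896  0.0478] phi 86.78 zax [ 1.e-04  5.e-04 -1.e+00] F [ 0.3  1.  -0.7] M [-0.02 -0.14  0.  ] op 1.002 ff 0.0 q [ 0.45  0.89 -0.28  1.98  0.65  0.36 -0.4 ]
ROW [-0.0201 -0.0054  0.0061] 0.001 rows>= 1.0 1.0
```

Emit:
{"op": "send_rows", "data": {"rows": "-0.02 -0.005 0.006 0;-0.02 -0.005 0.006 0;-0.02 -0.005 0.006 0"}}

```text
clock: 4.3
tool_pos: [0.4931, -0.1973, 0.0464]
eef_rot: [0.728, 0.686, 0.0, 0.001]
contact_force: [-0.2, 0.1, -0.1]
opening: 0.995
finger_force: 0.0
```

```bash
python3 -c "
from h import *
move([.493,-.1955,.046],86.43)"
```

```text
t 4.30 tcp [ 0.4931 -0.1973  0.0464] phi 86.64 zax [ 1.2e-03 -8.0e-04 -1.0e+00] F [-0.2  0.1 -0.1] M [ 0.02 -0.04  0.  ] op 0.995 ff 0.0 q [ 0.46  0.89 -0.28  1.98  0.65  0.36 -0.4 ]
ROW [ 0.0061 -0.0008  0.0012] 0.0006 rows>= 1.0 1.0
```

Emit:
{"op": "send_rows", "data": {"rows": "0.004 0 0 0;0.004 0 0 0;0.004 0 0 0;0.004 0 0 0;0.004 0 0 0;0.004 0 0 0;0.004 0 0 0;0.004 0 0 0", "jaw": 1, "force": 40}}

```text
clock: 4.97
tool_pos: [0.4933, -0.1953, 0.0455]
eef_rot: [0.727, 0.686, 0.0, 0.0]
contact_force: [1.0, -0.3, 0.4]
opening: 0.497
finger_force: 40.0
```

```bash
python3 -c "
from h import *
info()"
```

```text
t 4.97 tcp [ 0.4933 -0.1953  0.0455] phi 86.71 zax [ 5.e-04  0.e+00 -1.e+00] F [ 1.  -0.3  0.4] M [-0.06 -0.22 -0.02] op 0.497 ff 40.00013004988432 q [ 0.46  0.89 -0.28  1.98  0.65  0.36 -0.4 ]
```

Emit:
{"op": "send_rows", "data": {"rows": "0.004 -0.004 -0.004 0;0.004 -0.008 -0.008 0;0.004 -0.012 -0.012 0;0.004 -0.015 -0.016 0;0.004 -0.018 -0.02 0;0.004 -0.018 -0.02 0"}}

```text
clock: 5.47
tool_pos: [0.4911, -0.1937, 0.0502]
eef_rot: [0.727, 0.686, 0.003, 0.002]
contact_force: [8.2, -1.9, -24.5]
opening: 0.497
finger_force: 40.5
```

```bash
python3 - <<'E'
from h import *
info()
p,d,c=snap('wrist','w4'); X=cloud(c,d)
v=np.clip(p[:,:,::-1].astype(float)*1.7,0,255).astype(np.uint8); cv2.imwrite('pics/w4b.png',v)
E
```

```text
t 5.47 tcp [ 0.4911 -0.1937  0.0502] phi 86.69 zax [ 0.0063  0.0017 -1.    ] F [  8.2  -1.9 -24.5] M [-0.54 -2.71 -0.11] op 0.497 ff 40.45036621391773 q [ 0.46  0.88 -0.28  1.99  0.65  0.35 -0.4 ]
```

View pics/w4b.png

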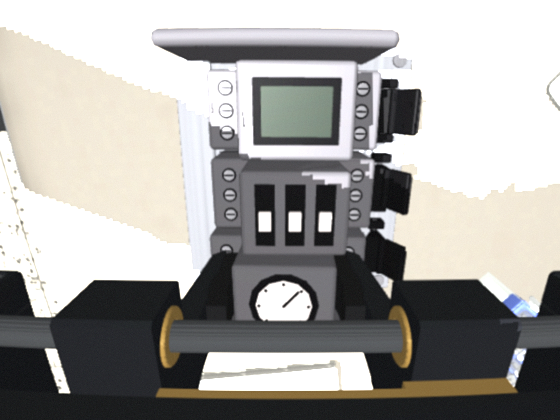

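The view shows the dial at (283,303) held between the fingers, but the tilt isn't clear by eye. I'll measure it from the depth of the head tops.

```bash
cat >> h.py <<'E'
def tilt(tag,boxes):
    p,d,c=load(tag); X=cloud(c,d)
    for n,(u0,u1,v0,v1) in boxes.items():
        R=X[v0:v1,u0:u1].reshape(-1,3); R=R[(R[:,2]>.03)&(R[:,2]<.2)]
        A=np.c_[R[:,:2]-R[:,:2].mean(0),np.ones(len(R))]; k=np.linalg.lstsq(A,R[:,2],rcond=None)[0]; print(n,len(R),k.round(3),'resid',(R[:,2]-A@k).std().round(4))
E
python3 -c "
from h import *
tilt('w4',dict(window=(245,350,66,72),switchtop=(280,310,170,240),logger=(242,330,262,316)))"
```

```text
window 630 [-0.386 -6.724  0.074] resid 0.0045
switchtop 2100 [-0.089  0.124  0.074] resid 0.0059
logger 4752 [0.056 0.453 0.078] resid 0.0069
```

```bash
python3 -c "
from h import *
tilt('w4',dict(window=(255,340,80,135),switchtop=(250,340,188,245),logger=(243,325,278,316),dial=(258,310,285,316)))
p,d,c=load('w4');X=cloud(c,d)
for v in (290,305): print((X[v,236:336:8]*1000).round(0)[:,[0,2]].tolist())
for v in (100,215): print((X[v,236:352:10]*1000).round(0)[:,[0,2]].tolist())
"
```

```text
window 4675 [-0.029 -0.003  0.074] resid 0.0071
switchtop 5130 [0.006 0.424 0.074] resid 0.0077
logger 3116 [0.075 0.814 0.078] resid 0.0061
dial 1612 [0.08  0.964 0.079] resid 0.0053
[[469.0, 75.0], [473.0, 76.0], [476.0, 76.0], [480.0, 77.0], [483.0, 77.0], [486.0, 78.0], [490.0, 78.0], [493.0, 78.0], [496.0, 79.0], [500.0, 78.0], [503.0, 78.0], [506.0, 78.0], [510.0, 78.0]]
[[468.0, 75.0], [472.0, 76.0], [476.0, 77.0], [479.0, 79.0], [482.0, 77.0], [486.0, 78.0], [489.0, 79.0], [493.0, 79.0], [496.0, 78.0], [499.0, 78.0], [503.0, 78.0], [506.0, 77.0], [510.0, 77.0]]
[[477.0, 72.0], [480.0, 72.0], [484.0, 74.0], [488.0, 73.0], [491.0, 74.0], [495.0, 74.0], [498.0, 74.0], [502.0, 73.0], [506.0, 74.0], [509.0, 74.0], [513.0, 73.0], [517.0, 73.0]]
[[467.0, 43.0], [476.0, 74.0], [480.0, 73.0], [484.0, 75.0], [488.0, 73.0], [492.0, 73.0], [496.0, 75.0], [500.0, 72.0], [504.0, 74.0], [508.0, 74.0], [512.0, 73.0], [516.0, 72.0]]
```

The logger has risen about 4 mm and tipped about 0.08 rad, so the grip is following the arc. I'll tip it further.

Emit:
{"op": "send_rows", "data": {"rows": "0 -0.003 -0.004 0;0 -0.006 -0.008 0;0 -0.009 -0.012 0;0 -0.011 -0.015 0;0 -0.011 -0.015 0;0 -0.011 -0.015 0"}}

```text
clock: 6.02
tool_pos: [0.4883, -0.1935, 0.0542]
eef_rot: [0.727, 0.686, 0.003, 0.002]
contact_force: [8.9, -2.5, -30.4]
opening: 0.513
finger_force: 41.3
```

```bash
python3 -c "
from h import *
info()
snap('wrist','w5')
p,d,c=load('w5');X=cloud(c,d)
for v in (290,300,310): 
  L=X[v,246:320]; print(np.polyfit(L[:,0],L[:,2],1).round(3), L[:,2].mean(), L[:,0].mean())
"
```

```text
t 6.02 tcp [ 0.4883 -0.1935  0.0542] phi 86.70 zax [ 0.0071  0.0022 -1.    ] F [  8.9  -2.5 -30.4] M [-0.67 -3.37 -0.07] op 0.513 ff 41.34969149250537 q [ 0.46  0.87 -0.28  2.    0.65  0.35 -0.4 ]
[0.106 0.029] 0.08022599362943843 0.48610219448999986
[0.11  0.027] 0.08036533562092053 0.4858036649150757
[0.113 0.025] 0.08016282182682555 0.4854822959444539
```

Emit:
{"op": "send_rows", "data": {"rows": "0 -0.003 -0.004 0;0 -0.005 -0.007 0;0 -0.006 -0.01 0;0 -0.006 -0.01 0;0 -0.006 -0.01 0"}}

```text
clock: 6.48
tool_pos: [0.4862, -0.1933, 0.0569]
eef_rot: [0.727, 0.686, 0.003, 0.001]
contact_force: [9.1, -2.0, -32.5]
opening: 0.521
finger_force: 41.9
```

```bash
python3 -c "
from h import *
info()
snap('wrist','w6'); 
p,d,c=load('w6');X=cloud(c,d)
for v in (290,300,310): 
  L=X[v,246:320]; print(np.polyfit(L[:,0],L[:,2],1).round(3), L[:,2].mean(), L[:,0].mean())
q=snap('side','s6')[0]
im=np.hstack([cv2.resize(p[200:420,160:440],(400,314)),cv2.resize(q[170:240,310:400],(400,314),interpolation=2)]); cv2.imwrite('pics/w6b.png',np.clip(im[:,:,::-1].astype(float)*1.9,0,255).astype(np.uint8))
"
```

```text
t 6.48 tcp [ 0.4862 -0.1933  0.0569] phi 86.71 zax [ 0.0064  0.0025 -1.    ] F [  9.1  -2.  -32.5] M [-0.64 -3.34 -0.09] op 0.521 ff 41.89800564665347 q [ 0.46  0.87 -0.28  2.    0.65  0.36 -0.4 ]
[0.154 0.008] 0.0818397064938921 0.48398086767271836
[0.141 0.014] 0.08199071986414866 0.48369148624680547
[0.143 0.012] 0.08176098909161753 0.4833664047655545
```

View pics/w6b.png

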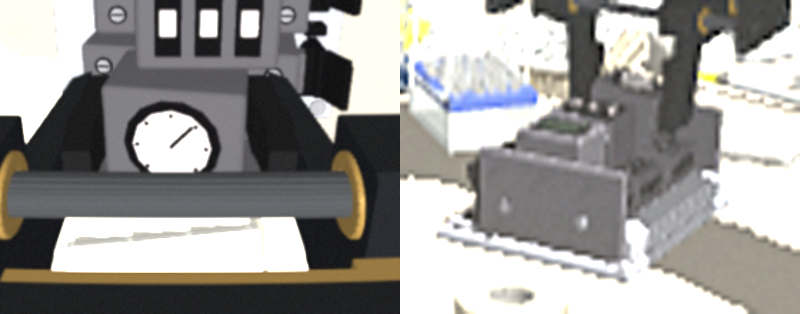

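The tilt is about 0.145 rad, well past the catch. Now I'll draw it towards +x.

Emit:
{"op": "send_rows", "data": {"rows": "0 0.005 0 0;0 0.01 0 0;0 0.015 0 0;0 0.02 0 0;0 0.024 0 0;0 0.027 0 0;0 0.027 0 0"}}

```text
clock: 7.17
tool_pos: [0.4869, -0.1935, 0.0564]
eef_rot: [0.727, 0.686, -0.002, -0.003]
contact_force: [-2.3, -0.7, -25.8]
opening: 0.522
finger_force: 41.8
```

```bash
python3 -c "
from h import *
info()
snap('wrist','w7'); 
p,d,c=load('w7');X=cloud(c,d)
for v in (290,300,310): 
  L=X[v,246:320]; print(np.polyfit(L[:,0],L[:,2],1).round(3), L[:,2].mean(), L[:,0].mean())
"
```

```text
t 7.17 tcp [ 0.4869 -0.1935  0.0564] phi 86.68 zax [-0.0078  0.0019 -1.    ] F [ -2.3  -0.7 -25.8] M [-0.14 -1.08 -0.05] op 0.522 ff 41.774357131216675 q [ 0.47  0.87 -0.3   1.99  0.64  0.38 -0.39]
[ 0.398 -0.109] 0.08452992949727578 0.48503288029563224
[0.121 0.023] 0.08151069415617522 0.48474735312585004
[ 0.272 -0.049] 0.08292886213249423 0.4843433790747502
```

Emit:
{"op": "send_rows", "data": {"rows": "0 0.005 0.002 0;0 0.01 0.004 0;0 0.015 0.005 0;0 0.02 0.005 0;0 0.02 0.005 0;0 0.02 0.005 0"}}

```text
clock: 7.72
tool_pos: [0.4873, -0.1936, 0.0561]
eef_rot: [0.727, 0.686, -0.006, -0.006]
contact_force: [-15.4, 3.5, -6.3]
opening: 0.521
finger_force: 42.9
```

```bash
python3 -c "
from h import *
info()
snap('wrist','w8'); 
p,d,c=load('w8');X=cloud(c,d)
for v in (285,295,305): 
  L=X[v,246:320]; print(np.polyfit(L[:,0],L[:,2],1).round(3), L[:,2].mean(), L[:,0].mean())
"
```

```text
t 7.72 tcp [ 0.4873 -0.1936  0.0561] phi 86.68 zax [-1.750e-02  5.000e-04 -9.998e-01] F [-15.4   3.5  -6.3] M [0.46 1.18 0.06] op 0.521 ff 42.87037643836811 q [ 0.47  0.88 -0.3   1.98  0.63  0.4  -0.38]
[0.114 0.026] 0.08120239596863837 0.48584914618592284
[0.119 0.024] 0.08134354636089605 0.48555176037435116
[0.129 0.018] 0.0812987172626189 0.485229875069587
```

Something is still resisting, and pulling level presses the foot back onto the catch. I'll keep more lift on while drawing.

Emit:
{"op": "send_rows", "data": {"rows": "0 0 -0.005 0;0 0 -0.01 0;0 0.005 -0.014 0;0 0.01 -0.017 0;0 0.015 -0.017 0;0 0.02 -0.017 0;0 0.025 -0.017 0;0 0.025 -0.017 0"}}

```text
clock: 8.43
tool_pos: [0.4872, -0.1938, 0.0567]
eef_rot: [0.727, 0.686, -0.011, -0.013]
contact_force: [-19.9, 2.5, -34.0]
opening: 0.523
finger_force: 44.4
```

```bash
cat >> h.py <<'E'
def chk(tag):
    s,R=info(); p,d,c=snap('wrist',tag); X=cloud(c,d)
    for v in (282,290,298,306):
        L=X[v,246:320]; a=np.polyfit(L[:,0],L[:,2],1); m=abs(L[:,2]-np.polyval(a,L[:,0]))<.003; L=L[m]
        if len(L)>30: print(np.polyfit(L[:,0],L[:,2],1).round(3)[0], L[:,2].mean().round(4), L[:,0].mean().round(4))
E
python3 -c "
from h import *
chk('w9')"
```

```text
t 8.43 tcp [ 0.4872 -0.1938  0.0567] phi 86.64 zax [-0.0336  0.0027 -0.9994] F [-19.9   2.5 -34. ] M [0.39 1.71 0.03] op 0.523 ff 44.38230543863028 q [ 0.47  0.88 -0.31  1.96  0.62  0.43 -0.37]
0.131 0.0812 0.4862
0.168 0.0812 0.4818
0.122 0.0815 0.4858
0.135 0.0815 0.4855
```

The numbers suggest the flat pads at 40 N are forcing the module level, which jams the foot on the catch. I'll unload the arm, ease the jaws, and check whether the foot stays resting on top of the catch.

Emit:
{"op": "send_rows", "data": {"rows": "0 -0.015 0.005 0;0 -0.03 0.01 0;0 -0.045 0.015 0;0 -0.05 0.018 0;0 -0.05 0.018 0;0 -0.05 0.018 0"}}

```text
clock: 8.98
tool_pos: [0.4869, -0.1937, 0.0566]
eef_rot: [0.727, 0.686, -0.002, -0.002]
contact_force: [-5.4, 2.0, -15.3]
opening: 0.522
finger_force: 38.8
```

```bash
python3 -c "
from h import *
chk('w10')"
```

```text
t 8.98 tcp [ 0.4869 -0.1937  0.0566] phi 86.70 zax [-4.9e-03  1.0e-04 -1.0e+00] F [ -5.4   2.  -15.3] M [ 0.21  0.55 -0.02] op 0.522 ff 38.82069703191519 q [ 0.46  0.87 -0.29  1.99  0.64  0.38 -0.39]
0.129 0.0812 0.4852
0.165 0.0814 0.4825
0.13 0.0816 0.4847
0.134 0.0815 0.4844
```

Emit:
{"op": "send_rows", "data": {"rows": "0 0 0 0;0 0 0 0;0 0 0 0;0 0 0 0", "jaw": -0.16, "force": 10}}

```text
clock: 9.37
tool_pos: [0.489, -0.1941, 0.0578]
eef_rot: [0.727, 0.686, -0.0, 0.0]
contact_force: [-4.3, 0.8, -3.4]
opening: 0.584
finger_force: 2.8
```

```bash
python3 -c "
from h import *
chk('w11')"
```

```text
t 9.37 tcp [ 0.489  -0.1941  0.0578] phi 86.69 zax [-4.e-04 -8.e-04 -1.e+00] F [-4.3  0.8 -3.4] M [0.05 0.84 0.06] op 0.584 ff 2.779333497874177 q [ 0.46  0.87 -0.29  1.99  0.64  0.38 -0.39]
0.11 0.0816 0.4871
0.116 0.0818 0.4869
0.107 0.0817 0.4866
0.156 0.0814 0.4832
```

The module stays tipped at about 0.11 rad, resting on the catch. I'll regrip only the top edge of the head so the pads can't force it level, then lift lightly and draw.

Emit:
{"op": "send_rows", "data": {"rows": "-0.004 0 -0.015 0;-0.004 -0.003 -0.03 0;-0.004 -0.006 -0.045 0;-0.004 -0.006 -0.048 0;-0.004 -0.006 -0.048 0", "jaw": -0.2}}

```text
clock: 9.83
tool_pos: [0.489, -0.1953, 0.0728]
eef_rot: [0.727, 0.686, 0.001, 0.002]
contact_force: [-0.9, -0.2, 0.3]
opening: 0.599
finger_force: 0.6
```

Emit:
{"op": "send_rows", "data": {"rows": "0 0 0 0;0 0 0 0;0 0 0 0;0 0 0 0", "jaw": 1, "force": 50}}

```text
clock: 10.17
tool_pos: [0.4848, -0.1952, 0.0714]
eef_rot: [0.727, 0.686, -0.002, -0.001]
contact_force: [-6.0, 1.1, 4.6]
opening: 0.498
finger_force: 49.6
```

```bash
python3 -c "
from h import *
chk('w12')"
```

```text
t 10.17 tcp [ 0.4848 -0.1952  0.0714] phi 86.68 zax [-4.9e-03 -6.0e-04 -1.0e+00] F [-6.   1.1  4.6] M [ 0.03  1.18 -0.01] op 0.498 ff 49.619913920760155 q [ 0.48  0.85 -0.31  1.99  0.63  0.41 -0.38]
0.177 0.08 0.4822
0.182 0.0798 0.4819
0.236 0.0789 0.4773
0.366 0.0798 0.4874
```

Emit:
{"op": "send_rows", "data": {"rows": "0 0 -0.005 0;0 0 -0.01 0;0 0.005 -0.012 0;0 0.01 -0.012 0;0 0.015 -0.012 0;0 0.02 -0.012 0;0 0.025 -0.012 0;0 0.025 -0.012 0"}}

```text
clock: 10.88
tool_pos: [0.4917, -0.1954, 0.0754]
eef_rot: [0.727, 0.686, -0.003, -0.002]
contact_force: [-8.1, 2.1, 5.2]
opening: 0.497
finger_force: 49.6
```

```bash
python3 -c "
from h import *
chk('w13')
p=load('w13')[0]; cv2.imwrite('pics/w13b.png',np.clip(p[:,:,::-1].astype(float)*1.7,0,255).astype(np.uint8))"
```

```text
t 10.88 tcp [ 0.4917 -0.1954  0.0754] phi 86.69 zax [-6.4e-03 -7.0e-04 -1.0e+00] F [-8.1  2.1  5.2] M [0.15 1.67 0.06] op 0.497 ff 49.59778614342213 q [ 0.49  0.84 -0.33  1.97  0.62  0.44 -0.37]
0.172 0.0839 0.4892
0.17 0.0838 0.4889
0.173 0.0835 0.4886
```

View pics/w13b.png

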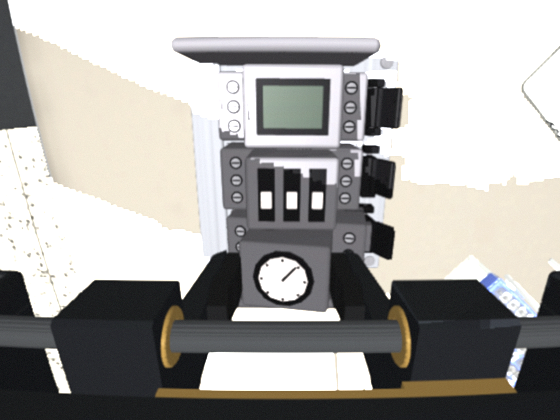

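The dial, at (283,278), moved with the hand about 7 mm towards +x. The lift force has gone, so the toe is probably free. I'll draw slightly more, then lift.

Emit:
{"op": "send_rows", "data": {"rows": "0 0.004 -0.004 0;0 0.008 -0.01 0;0 0.008 -0.02 0;0 0.008 -0.03 0;0 0.008 -0.04 0;0 0.008 -0.05 0;0 0.008 -0.05 0"}}

```text
clock: 11.52
tool_pos: [0.4996, -0.1956, 0.0914]
eef_rot: [0.727, 0.687, 0.002, 0.002]
contact_force: [-0.7, 0.3, -1.9]
opening: 0.495
finger_force: 49.3
```

```bash
python3 -c "
from h import *
chk('w14')"
```

```text
t 11.52 tcp [ 0.4996 -0.1956  0.0914] phi 86.71 zax [ 5.1e-03 -3.0e-04 -1.0e+00] F [-0.7  0.3 -1.9] M [ 0.01 -0.06 -0.01] op 0.495 ff 49.33601500466466 q [ 0.5   0.82 -0.36  1.95  0.6   0.47 -0.35]
0.202 0.0998 0.4969
0.241 0.099 0.4925
0.191 0.0994 0.4963
```

The logger is free: the hand carries about 2 N, which is its weight. I'll lift it clear and then carry it to the bench in front of the reader's mouth.

Emit:
{"op": "send_rows", "data": {"rows": "0 0 -0.06 0;0 0 -0.12 0;0 0 -0.18 0;0 0 -0.24 0;0 0 -0.28 0;0 0 -0.28 0;0 0 -0.28 0"}}

```text
clock: 12.15
tool_pos: [0.498, -0.1957, 0.1746]
eef_rot: [0.727, 0.686, 0.001, 0.001]
contact_force: [-0.8, 0.5, -2.2]
opening: 0.493
finger_force: 49.3
```

```bash
python3 -c "
from h import *
move([.3888,.1835,.175],105)
p,d,c=load('w2')
g=cv2.cvtColor(p,7);X=cloud(c,d)
# bench edge near x
for v in (60,90,120,150): print([ (X[v,u,0]*1000).round(),(X[v,u,1]*1000).round(),(X[v,u,2]*1000).round()] if (u:=next(u for u in range(240,100,-1) if X[v,u,2]<-.02)) else 0)"
```

```text
t 12.15 tcp [ 0.498  -0.1957  0.1746] phi 86.69 zax [ 2.2e-03 -5.0e-04 -1.0e+00] F [-0.8  0.5 -2.2] M [-0.1  -0.02 -0.  ] op 0.493 ff 49.33014772832394 q [ 0.57  0.7  -0.47  1.9   0.49  0.66 -0.25]
ROW [ 1.2409 -0.4363 -0.0028] -0.0509 rows>= 10.0 3.0
[np.float64(70.0), np.float64(272.0), np.float64(-761.0)]
[np.float64(101.0), np.float64(176.0), np.float64(-662.0)]
[np.float64(104.0), np.float64(84.0), np.float64(-664.0)]
[np.float64(105.0), np.float64(-12.0), np.float64(-661.0)]
```

Emit:
{"op": "send_rows", "data": {"rows": "0.95 -0.333 0 -0.051;0.95 -0.333 0 -0.051;0.95 -0.333 0 -0.051;0.95 -0.333 0 -0.051;0.95 -0.333 0 -0.051;0.95 -0.333 0 -0.051;0.95 -0.333 0 -0.051;0.95 -0.333 0 -0.051;0.95 -0.333 0 -0.051"}}

```text
clock: 12.9
tool_pos: [0.4128, 0.0995, 0.1738]
eef_rot: [0.605, 0.796, 0.001, -0.001]
contact_force: [-0.2, -0.6, -3.1]
opening: 0.495
finger_force: 49.3
```

```bash
python3 -c "
from h import *
move([.3888,.1835,.10],105)
p,d,c=load('w2')
X=cloud(c,d)
for v in (60,90,120,150):
  u=next(u for u in range(240,100,-1) if X[v,u,2]<-.02); print(u,onplane(c,[[u+1,v]],0).round(3))"
```

```text
t 12.90 tcp [0.4128 0.0995 0.1738] phi 105.57 zax [-5.0e-04  2.8e-03 -1.0e+00] F [-0.2 -0.6 -3.1] M [-0.1  -0.09  0.04] op 0.495 ff 49.334458373486996 q [-0.05  0.59 -0.45  2.21  0.57  0.46 -0.69]
ROW [ 0.2906 -0.0019  0.2468] 0.0016 rows>= 3.0 1.0
179 [[0.319 0.216 0.   ]]
176 [[0.318 0.183 0.   ]]
175 [[0.32  0.149 0.   ]]
173 [[0.32  0.113 0.   ]]
```

Emit:
{"op": "send_rows", "data": {"rows": "0.29 0 0.08 0.0016;0.29 0 0.16 0.0016;0.29 0 0.22 0.0016;0.29 0 0.247 0.0016;0.29 0 0.247 0.0016;0.29 0 0.247 0.0016"}}

```text
clock: 13.4
tool_pos: [0.3911, 0.1773, 0.0993]
eef_rot: [0.613, 0.79, -0.002, 0.0]
contact_force: [1.7, -0.8, -1.8]
opening: 0.49
finger_force: 49.3
```

```bash
python3 -c "
from h import *
chk('w15')
move([.3888,.1835,.069],105)
p=load('w15')[0]; q=snap('side','s15')[0]
im=np.hstack([cv2.resize(p[150:420,160:440],(400,386)),cv2.resize(q[200:320,200:380],(400,386),interpolation=2)[:386]]); cv2.imwrite('pics/w15b.png',np.clip(im[:,:,::-1].astype(float)*1.7,0,255).astype(np.uint8))
"
```

```text
t 13.40 tcp [0.3911 0.1773 0.0993] phi 104.42 zax [-0.0017 -0.0026 -1.    ] F [ 1.7 -0.8 -1.8] M [ 0.04 -0.02  0.03] op 0.490 ff 49.335855804383755 q [-0.4   0.73 -0.21  2.25  0.71  0.22 -1.  ]
0.185 0.1078 0.3892
0.196 0.1077 0.3903
0.185 0.1074 0.3914
t 13.45 tcp [0.3916 0.1773 0.1   ] phi 104.37 zax [-3.0e-04 -1.5e-03 -1.0e+00] F [-0.5  0.  -2. ] M [-0.07 -0.1   0.  ] op 0.491 ff 49.33626579120755 q [-0.4   0.73 -0.21  2.25  0.71  0.22 -1.  ]
ROW [ 0.0225 -0.0039  0.1034] -0.0018 rows>= 1.0 1.0
```

View pics/w15b.png

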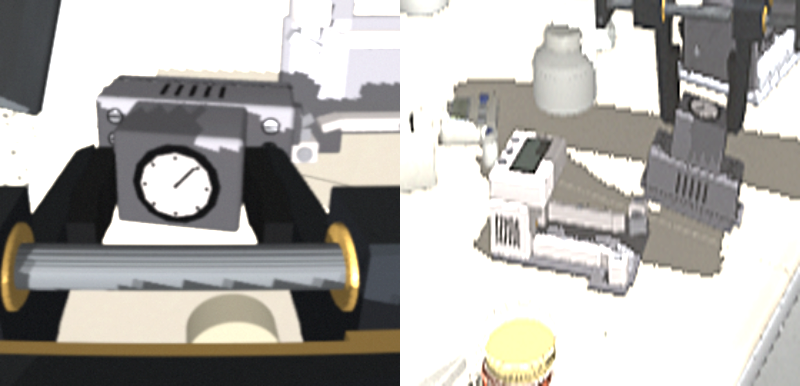

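The logger hangs foot-up by about 0.19 rad in front of the mouth, with its foot towards the reader. I'll lower the toe end to the bench, then let it level under a light grip.

Emit:
{"op": "send_rows", "data": {"rows": "0.0225 0 0.05 0;0.0225 0 0.1 0;0.0225 0 0.117 0;0.0225 0 0.117 0;0.0225 0 0.117 0"}}

```text
clock: 13.92
tool_pos: [0.39, 0.1845, 0.0655]
eef_rot: [0.613, 0.79, -0.0, 0.0]
contact_force: [-0.6, -0.2, -1.8]
opening: 0.5
finger_force: 49.3
```

Emit:
{"op": "send_rows", "data": {"rows": "0 0 0 0;0 0 0.005 0;0 0 0.01 0;0 0 0.015 0;0 0 0.02 0;0 0 0.023 0;0 0 0.023 0", "force": 8}}

```text
clock: 14.5
tool_pos: [0.3921, 0.1865, 0.0588]
eef_rot: [0.613, 0.79, 0.002, 0.001]
contact_force: [3.0, 1.0, 3.9]
opening: 0.502
finger_force: 8.0
```

```bash
python3 -c "
from h import *
chk('w16')"
```

```text
t 14.50 tcp [0.3921 0.1865 0.0588] phi 104.45 zax [ 0.0046  0.0027 -1.    ] F [3.  1.  3.9] M [ 0.1  -0.75 -0.02] op 0.502 ff 7.999012299114838 q [-0.51  0.82 -0.06  2.27  0.78  0.06 -1.08]
0.099 0.069 0.3899
0.1 0.0691 0.391
0.014 0.0695 0.3972
0.002 0.069 0.3977
```

Emit:
{"op": "send_rows", "data": {"rows": "0 0 0 0;0 0 0 0;0 0 0 0;0 0 -0.03 0;0 0 -0.1 0;0 0 -0.2 0;0 0 -0.3 0;0 0 -0.4 0;0 0 -0.4 0", "jaw": -0.5}}

```text
clock: 15.3
tool_pos: [0.3906, 0.1861, 0.1818]
eef_rot: [0.612, 0.791, 0.003, 0.001]
contact_force: [0.6, 0.8, -1.1]
opening: 0.751
finger_force: 0.0
```

```bash
python3 - <<'E'
from h import *
info()
p,d,c=snap('wrist','w17'); X=cloud(c,d)
m=(X[...,2]>.060)&(X[...,2]<.071)&(X[...,0]<.44)&(X[...,0]>.33)&(abs(X[...,1]-.184)<.06)
R=X[m]; r=cv2.minAreaRect(R[:,:2].astype(np.float32)*1000); print(m.sum(),r,R[:,2].mean(),R[:,2].std())
A=np.c_[R[:,:2]-R[:,:2].mean(0),np.ones(len(R))]; print(np.linalg.lstsq(A,R[:,2],rcond=None)[0])
m2=(X[...,2]>.003)&(X[...,0]<.46)&(X[...,0]>.33)&(abs(X[...,1]-.184)<.08)
v,u=np.where(m); print(u.min(),u.max(),v.min(),v.max())
cv2.imwrite('pics/w17b.png',np.clip(p[:,:,::-1].astype(float)*1.7,0,255).astype(np.uint8))
E
```

```text
t 15.30 tcp [0.3906 0.1861 0.1818] phi 104.47 zax [ 0.0049  0.0034 -1.    ] F [ 0.6  0.8 -1.1] M [ 0.01 -0.19  0.02] op 0.751 ff 0.0 q [-0.24  0.58 -0.48  2.18  0.57  0.5  -0.91]
2115 ((391.9278564453125, 188.5123748779297), (43.915802001953125, 35.71145248413086), 14.07828140258789) 0.06529976206155262 0.001054778984149259
[ 0.0016668  -0.01290316  0.06529976]
262 313 181 222
```

View pics/w17b.png

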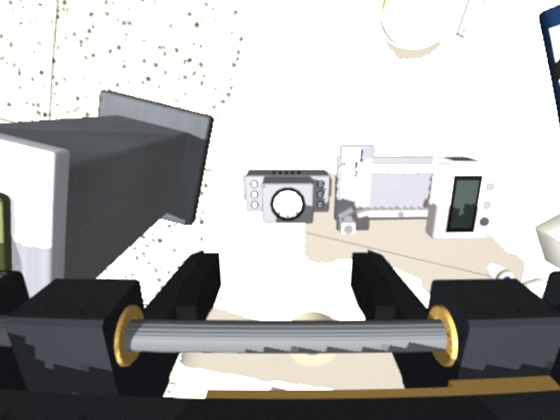

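The logger stands level on the bench at about (288,200), with its foot towards the reader at (360–480,195). I'm at the picture limit, so I'll work from measurements from here.

```bash
python3 - <<'E'
from h import *
p,d,c=load('w17'); X=cloud(c,d)
def rect(m,n):
    R=X[m]; r=cv2.minAreaRect(R[:,:2].astype(np.float32)*1000); print(n,m.sum(),np.round(r[0],1),np.round(r[1],1),round(r[2],2),R[:,2].mean().round(4))
box=np.zeros(d.shape,bool); box[140:245,325:500]=1
rect(box&(X[...,2]>.055)&(X[...,2]<.068),'hood'); rect(box&(X[...,2]>.003)&(X[...,2]<.07),'all')
y=np.radians(15); ux=np.array([np.cos(y),np.sin(y)]); uy=np.array([-ux[1],ux[0]]); seat=np.array([.495,.212])
# guides: in reader frame
Q=(X[...,:2]-seat)@np.c_[ux,uy]
g=box&(X[...,2]>.0145)&(X[...,2]<.0195)
for a in (-20,-10,0,10,18):
    s=g&(abs(Q[...,0]*1000-a)<4); yy=Q[s][:,1]*1000; print(a,[ (round(np.percentile(t,3),1),round(np.percentile(t,97),1),len(t)) for t in (yy[yy<0],yy[yy>0]) if len(t)])
L=np.array([.3919,.1885]); print('logger in reader',((L-seat)@np.c_[ux,uy]*1000).round(1))
m=(X[...,2]>.003)&(X[...,2]<.069)&(Q[...,0]<-.0602)&(Q[...,0]>-.17)&(abs(Q[...,1])<.04); rect(m,'logger all')
move([L[0],L[1],.10],195)
E
```

```text
hood 4388 [544.1 225.9] [53.5 67.5] 14.82 0.061
all 12198 [498.3 213.4] [148.3  90.7] 14.81 0.0301
-20 [(np.float64(-25.5), np.float64(-19.0), 56), (np.float64(20.1), np.float64(26.8), 62)]
-10 [(np.float64(-25.6), np.float64(-18.9), 55), (np.float64(20.0), np.float64(26.9), 64)]
0 [(np.float64(-25.6), np.float64(-18.7), 56), (np.float64(20.0), np.float64(26.9), 64)]
10 [(np.float64(-25.6), np.float64(-18.9), 54), (np.float64(19.8), np.float64(26.8), 63)]
18 [(np.float64(-25.9), np.float64(-18.9), 57), (np.float64(19.8), np.float64(26.8), 65)]
logger in reader [-105.7    4. ]
logger all 4257 [391.4 188.4] [91.1 36.5] 14.15 0.0478
t 15.35 tcp [0.3903 0.1855 0.1799] phi 104.44 zax [ 0.0034  0.0022 -1.    ] F [-0.6  0.4 -0.1] M [-0.02 -0.1  -0.  ] op 0.748 ff 0.0 q [-0.24  0.59 -0.48  2.18  0.57  0.49 -0.91]
ROW [0.008  0.0067 0.2665] -0.2516 rows>= 2.0 13.0
```

Emit:
{"op": "send_rows", "data": {"rows": "0.008 0 0 -0.249;0.008 0 0 -0.249;0.008 0 0 -0.249;0.008 0 0 -0.249;0.008 0 0 -0.249;0.008 0 0 -0.249;0.008 0 0 -0.249;0.008 0 0 -0.249;0.008 0 0 -0.249;0.008 0 0 -0.249"}}

```text
clock: 16.18
tool_pos: [0.3878, 0.1868, 0.1766]
eef_rot: [0.031, 1.0, -0.001, -0.001]
contact_force: [-0.6, -0.5, 0.3]
opening: 0.753
finger_force: 0.0
```

Emit:
{"op": "send_rows", "data": {"rows": "0 0 0.06 -0.051;0 0 0.12 -0.051;0 0 0.2 -0.051;0 0 0.2 -0.051;0 0 0.2 -0.051"}}

```text
clock: 16.6
tool_pos: [0.3873, 0.1868, 0.1167]
eef_rot: [-0.126, 0.992, -0.001, -0.002]
contact_force: [-0.4, -0.0, 1.3]
opening: 0.75
finger_force: 0.0
```

```bash
python3 -c "
from h import *
move([.3917,.1885,.046],194.1)"
```

```text
t 16.60 tcp [0.3873 0.1868 0.1167] phi -165.58 zax [-0.0045 -0.0024 -1.    ] F [-0.4 -0.   1.3] M [ 0.08 -0.11  0.03] op 0.750 ff 0.0 q [-0.08  0.79 -0.78  2.22  1.1   0.6   0.11]
ROW [-0.0168  0.0021  0.2356] 0.0009 rows>= 2.0 1.0
```

Emit:
{"op": "send_rows", "data": {"rows": "-0.015 0.002 0.08 0.001;-0.015 0.002 0.15 0.001;-0.015 0.002 0.22 0.001;-0.015 0.002 0.26 0.001;-0.015 0.002 0.268 0.001;-0.015 0.002 0.268 0.001"}}

```text
clock: 17.1
tool_pos: [0.3931, 0.1894, 0.0379]
eef_rot: [-0.122, 0.992, -0.0, -0.0]
contact_force: [-0.5, -0.2, 0.3]
opening: 0.749
finger_force: 0.0
```

```bash
python3 -c "
from h import *
move([.3917,.1885,.036],194.1)"
```

```text
t 17.10 tcp [0.3931 0.1894 0.0379] phi -165.94 zax [-4.e-04 -4.e-04 -1.e+00] F [-0.5 -0.2  0.3] M [ 0.08 -0.12  0.01] op 0.749 ff 0.0 q [-0.17  0.94 -0.64  2.24  1.45  0.51 -0.2 ]
ROW [ 0.0051 -0.0018  0.0063] -0.0001 rows>= 1.0 1.0
```

Good. Close on the sides.

Emit:
{"op": "send_rows", "data": {"rows": "0.003 0 0.004 0;0.003 0 0.004 0;0.003 0 0.004 0;0.003 0 0.004 0;0.003 0 0.004 0;0.003 0 0.004 0", "jaw": 1, "force": 50}}

```text
clock: 17.6
tool_pos: [0.3927, 0.1886, 0.037]
eef_rot: [-0.122, 0.992, -0.001, 0.001]
contact_force: [1.1, -2.1, 5.6]
opening: 0.405
finger_force: 50.0
```

Emit:
{"op": "send_rows", "data": {"rows": "0 0 -0.015 0;0 0 -0.03 0;0 0 -0.04 0;0 0 -0.04 0;0 0 -0.04 0"}}

```text
clock: 18.02
tool_pos: [0.3925, 0.1892, 0.0487]
eef_rot: [-0.123, 0.992, 0.0, 0.0]
contact_force: [-0.7, 0.5, -2.2]
opening: 0.401
finger_force: 50.0
```

```bash
cat >> h.py <<'E'
def meas(tag,phi=None):
    "logger head pose in reader frame, from wrist cloud"
    s,R=info(); p,d,c=snap('wrist',tag); X=cloud(c,d); y=np.radians(14.8); B=np.array([[np.cos(y),-np.sin(y)],[np.sin(y),np.cos(y)]]); seat=np.array([.4945,.2126])
    zz=s['tool_pos'][2]; t=s['tool_pos'][:2]
    m=(X[...,2]>zz+.02)&(X[...,2]<zz+.037)&(np.linalg.norm(X[...,:2]-t,axis=2)<.032)&(abs((X[...,:2]-t)@B[:,1])<.0175)
    P=X[m]; r=cv2.minAreaRect(P[:,:2].astype(np.float32)*1000); A=np.c_[(P[:,:2]-t)@B,np.ones(len(P))]; k=np.linalg.lstsq(A,P[:,2],rcond=None)[0]
    print('head',m.sum(),np.round(r[0],1),np.round(r[1],1),round(r[2],2),'tilt/z',k.round(4)); 
    print('tcp in reader mm',((t-seat)@B*1000).round(1),'head in reader',((np.array(r[0])/1000-seat)@B*1000).round(1))
E
python3 -c "
from h import *
meas('w18')
y=np.radians(14.8); print(np.array([.4945,.2126])-.106*np.array([np.cos(y),np.sin(y)]))"
```

```text
t 18.02 tcp [0.3925 0.1892 0.0487] phi -165.90 zax [ 4.e-04  3.e-04 -1.e+00] F [-0.7  0.5 -2.2] M [ 0.06 -0.13 -0.03] op 0.401 ff 49.999928679317236 q [-0.16  0.92 -0.65  2.24  1.41  0.51 -0.16]
head 6222 [385.3 187.3] [33.3 35. ] 14.79 tilt/z [0.1    0.019  0.0779]
tcp in reader mm [-104.6    3.5] head in reader [-112.     3.5]
[0.39201672 0.18552275]
```

```bash
cat >> h.py <<'E'
def prof(tag):
    p,d,c=load(tag); X=cloud(c,d); y=np.radians(14.8); B=np.array([[np.cos(y),-np.sin(y)],[np.sin(y),np.cos(y)]]); t=sensors.get_state()['tool_pos']
    Q=(X[...,:2]-t[:2])@B*1000
    for a in range(-65,50,5):
        m=(abs(Q[...,0]-a)<2.5)&(abs(Q[...,1])<11)&(X[...,2]<t[2]+.04)
        if m.sum()>5: print(a,m.sum(),np.percentile(X[m][:,2]*1000,[20,50,80]).round(1))
E
python3 -c "
from h import *
prof('w18')"
```

```text
-65 324 [-1.5 -0.9 -0.2]
-60 321 [-1.3 -0.7 -0.1]
-55 301 [-1.2 -0.6 -0. ]
-50 307 [-1.3 -0.8 -0.1]
-45 582 [-0.7 19.1 20.1]
-40 920 [24.7 38.9 44.6]
-35 471 [44.5 45.1 45.6]
-30 428 [44.7 45.2 45.8]
-25 1677 [45.4 58.4 70.1]
-20 806 [75.6 76.6 77.3]
-15 629 [76.5 77.1 77.7]
-10 608 [77.2 77.9 78.5]
-5 552 [77.6 78.2 78.6]
0 547 [77.7 78.2 78.7]
5 499 [77.6 78.1 78.6]
10 57 [77.3 77.7 78.1]
```

Emit:
{"op": "send_rows", "data": {"rows": "0 -0.006 0.005 -0.002;0 -0.0117 0.011 -0.002;0 -0.0117 0.011 -0.002;0 -0.0117 0.011 -0.002"}}

```text
clock: 18.4
tool_pos: [0.393, 0.1853, 0.0449]
eef_rot: [-0.129, 0.992, -0.0, -0.0]
contact_force: [-0.4, 0.4, -3.2]
opening: 0.403
finger_force: 50.0
```

```bash
cat >> h.py <<'E'
def rf():
    s,R=info(); y=np.radians(14.8); B=np.array([[np.cos(y),-np.sin(y)],[np.sin(y),np.cos(y)]])
    print('tcp in reader',((s['tool_pos'][:2]-[.4945,.2126])@B*1000).round(1),'F reader',(s['contact_force'][:2]@B).round(1))
E
python3 -c "
from h import *
rf();rf()"
```

```text
t 18.40 tcp [0.393  0.1853 0.0449] phi -165.19 zax [-6.e-04 -5.e-04 -1.e+00] F [-0.4  0.4 -3.2] M [ 0.01 -0.13 -0.03] op 0.403 ff 49.9999862909317 q [-0.16  0.93 -0.64  2.25  1.43  0.51 -0.16]
tcp in reader [-105.1   -0.4] F reader [-0.2  0.5]
t 18.40 tcp [0.393  0.1853 0.0449] phi -165.19 zax [-6.e-04 -5.e-04 -1.e+00] F [-0.4  0.4 -3.2] M [ 0.01 -0.13 -0.03] op 0.403 ff 49.9999862909317 q [-0.16  0.93 -0.64  2.25  1.43  0.51 -0.16]
tcp in reader [-105.1   -0.4] F reader [-0.2  0.5]
```

Emit:
{"op": "send_rows", "data": {"rows": "-0.02 0.001 0 0;-0.04 0.001 0 0;-0.06 0.001 0 0;-0.075 0.001 0 0;-0.09 0.001 0 0;-0.105 0.001 0 0;-0.12 0.001 0 0;-0.135 0.001 0 0;-0.15 0.001 0 0;-0.15 0.001 0 0"}}

```text
clock: 19.23
tool_pos: [0.4379, 0.1968, 0.045]
eef_rot: [-0.128, 0.992, -0.001, 0.0]
contact_force: [0.8, -3.6, -4.7]
opening: 0.406
finger_force: 50.0
```

```bash
python3 -c "
from h import *
rf()"
```

```text
t 19.23 tcp [0.4379 0.1968 0.045 ] phi -165.28 zax [ 0.0011 -0.0014 -1.    ] F [ 0.8 -3.6 -4.7] M [-0.82 -0.09 -0.05] op 0.406 ff 50.0071769580245 q [-0.12  0.95 -0.67  2.11  1.24  0.56  0.09]
tcp in reader [-58.8  -0.8] F reader [-0.2 -3.7]
```

Emit:
{"op": "send_rows", "data": {"rows": "-0.02 0 0.002 0;-0.04 0 0.003 0;-0.06 0 0.004 0;-0.08 0 0.005 0;-0.1 0 0.006 0;-0.12 0 0.007 0;-0.135 0 0.008 0;-0.145 0 0.008 0;-0.145 0 0.008 0"}}

```text
clock: 19.98
tool_pos: [0.478, 0.2072, 0.0431]
eef_rot: [-0.129, 0.992, -0.001, -0.001]
contact_force: [-4.5, -5.6, 5.0]
opening: 0.407
finger_force: 50.0
```

```bash
python3 -c "
from h import *
rf()"
```

```text
t 19.98 tcp [0.478  0.2072 0.0431] phi -165.16 zax [-0.001 -0.003 -1.   ] F [-4.5 -5.6  5. ] M [-1.35  0.88  0.1 ] op 0.407 ff 50.004322081804276 q [-0.09  0.98 -0.7   1.99  1.13  0.64  0.26]
tcp in reader [-17.4  -0.9] F reader [-5.8 -4.3]
```

Emit:
{"op": "send_rows", "data": {"rows": "-0.012 0 -0.003 0;-0.024 0 -0.003 0;-0.036 0 -0.003 0;-0.046 0 -0.003 0;-0.054 0 -0.003 0;-0.06 0 -0.003 0;-0.066 0 -0.003 0;-0.066 0 -0.003 0"}}

```text
clock: 20.65
tool_pos: [0.4973, 0.2124, 0.0436]
eef_rot: [-0.129, 0.992, -0.001, -0.001]
contact_force: [-2.7, -6.1, -0.4]
opening: 0.407
finger_force: 50.0
```

```bash
python3 -c "
from h import *
rf()"
```

```text
t 20.65 tcp [0.4973 0.2124 0.0436] phi -165.18 zax [-0.0012 -0.0027 -1.    ] F [-2.7 -6.1 -0.4] M [-1.26  0.56  0.14] op 0.407 ff 50.00740075483918 q [-0.08  0.99 -0.72  1.93  1.09  0.68  0.32]
tcp in reader [ 2.6 -0.9] F reader [-4.2 -5.2]
```

Emit:
{"op": "send_rows", "data": {"rows": "-0.004 0 0 0;-0.008 0 0 0;-0.012 0 0 0;-0.012 0 0 0"}}

```text
clock: 20.98
tool_pos: [0.4974, 0.2124, 0.0434]
eef_rot: [-0.13, 0.992, -0.002, -0.003]
contact_force: [-10.3, -8.1, 5.4]
opening: 0.405
finger_force: 50.0
```

```bash
python3 -c "
from h import *
rf()
snap('wrist','w20'); prof('w20')
p,d,c=load('w20'); X=cloud(c,d); y=np.radians(14.8); B=np.array([[np.cos(y),-np.sin(y)],[np.sin(y),np.cos(y)]])
Q=(X[...,:2]-[.4945,.2126])@B*1000
for s in (-15,-12,-8,8,12,15):
  m=(abs(Q[...,1]-s)<2)&(Q[...,0]<-15)&(Q[...,0]>-60); 
  a=m&(X[...,2]>.030)&(X[...,2]<.045); b=m&(X[...,2]>.06)
  print(s,'shoulder x',np.percentile(Q[a][:,0],[2,50]).round(1) if a.sum() else 0,'head back x',np.percentile(Q[b][:,0],[2]).round(1) if b.sum() else 0)
"
```

```text
t 20.98 tcp [0.4974 0.2124 0.0434] phi -165.11 zax [-0.0063 -0.0051 -1.    ] F [-10.3  -8.1   5.4] M [-1.6   1.89  0.06] op 0.405 ff 50.004030503332615 q [-0.08  1.   -0.73  1.92  1.08  0.69  0.33]
tcp in reader [ 2.7 -0.9] F reader [-12.   -5.3]
-65 340 [-1.3 -0.7 -0.1]
-60 365 [-1.1 -0.5  0.3]
-55 351 [4.6 5.3 5.8]
-50 332 [4.6 5.2 5.7]
-45 469 [12.3 14.6 15.3]
-40 911 [20.8 35.  39.5]
-35 469 [39.4 40.  40.6]
-30 427 [39.5 40.1 40.6]
-25 1729 [40.3 54.  65.1]
-20 728 [70.8 71.5 72.1]
-15 638 [71.4 71.9 72.5]
-10 609 [72.1 72.7 73.2]
-5 554 [72.3 72.8 73.3]
0 553 [72.4 72.9 73.4]
5 500 [72.3 72.8 73.3]
10 71 [72.  72.4 72.7]
35 163 [61.5 61.9 62.3]
40 356 [61.5 61.9 62.3]
45 357 [61.5 61.9 62.3]
-15 shoulder x [-38.5 -29.7] head back x [-24.2]
-12 shoulder x [-38.7 -29.8] head back x [-24.1]
-8 shoulder x [-38.9 -30.4] head back x [-24.2]
8 shoulder x [-38.8 -29.6] head back x [-24.1]
12 shoulder x [-38.9 -30.3] head back x [-24.2]
15 shoulder x [-38.7 -30.3] head back x [-24.1]
```

Emit:
{"op": "send_rows", "data": {"rows": "-0.006 0 -0.002 0;-0.012 0 -0.003 0;-0.015 0 -0.003 0;-0.015 0 -0.003 0"}}

```text
clock: 21.37
tool_pos: [0.4975, 0.2125, 0.0436]
eef_rot: [-0.13, 0.991, -0.003, -0.007]
contact_force: [-18.6, -8.5, 6.9]
opening: 0.405
finger_force: 50.0
```

```bash
cat >> h.py <<'E'
def bolts(tag):
    p,d,c=load(tag); X=cloud(c,d); y=np.radians(14.8); B=np.array([[np.cos(y),-np.sin(y)],[np.sin(y),np.cos(y)]])
    Q=(X[...,:2]-[.4945,.2126])@B*1000
    xs=list(range(-54,-34,2)); print('rows y_r, cols x_r',xs)
    for s in list(range(-32,-9,2))+list(range(10,33,2)):
        o=[]
        for a in xs:
            m=(abs(Q[...,0]-a)<1)&(abs(Q[...,1]-s)<1); o.append(int(round(np.median(X[m][:,2])*1000)) if m.sum() else None)
        print(s,o)
E
python3 -c "
from h import *
rf()
snap('wrist','w21'); bolts('w21')"
```

```text
t 21.37 tcp [0.4975 0.2125 0.0436] phi -165.04 zax [-0.0133 -0.008  -0.9999] F [-18.6  -8.5   6.9] M [-1.88  3.56 -0.04] op 0.405 ff 50.00158533453941 q [-0.07  1.   -0.73  1.92  1.07  0.7   0.35]
tcp in reader [ 2.8 -0.9] F reader [-20.2  -3.5]
rows y_r, cols x_r [-54, -52, -50, -48, -46, -44, -42, -40, -38, -36]
-32 [4, 6, 13, 17, 20, 19, 19, 20, 19, 5]
-30 [5, 5, 5, 16, 18, 18, 18, 17, 5, 5]
-28 [5, 17, 18, 17, 18, 18, 18, 17, 5, 5]
-26 [5, 18, 18, 18, 18, 17, 17, 17, 5, 5]
-24 [12, 18, 19, 18, 18, 18, 18, 5, 5, 5]
-22 [5, 9, 15, 18, 18, 18, 17, 18, None, 5]
-20 [5, 5, 6, 12, 17, 18, 19, 18, 17, 5]
-18 [5, 5, 5, 6, 10, 14, 18, 18, 6, 4]
-16 [5, 5, 5, 5, 5, 5, 8, 5, 27, 40]
-14 [5, 6, 5, 5, 6, 6, 5, 5, 29, 41]
-12 [5, 5, 5, 5, 5, 7, 15, 15, 33, 40]
-10 [5, 5, 5, 5, 5, 14, 15, 16, 34, 40]
10 [5, 5, 5, 5, 5, 14, 15, 16, 34, 40]
12 [5, 6, 5, 5, 5, 14, 15, 15, 35, 41]
14 [5, 5, 6, 5, 5, 6, 14, 14, 30, 40]
16 [5, 5, 5, 5, 6, 12, 18, 18, 30, 41]
18 [5, 5, 5, 10, 18, 18, 18, 18, 29, 39]
20 [5, 6, 13, 18, 18, 18, 18, 18, 18, 5]
22 [12, 18, 18, 18, 18, 18, 17, None, 5, 5]
24 [5, 19, 18, 19, 18, 17, 17, 15, 5, 5]
26 [5, 18, 18, 18, 18, 18, 18, 17, 5, 5]
28 [5, 5, 7, 17, 18, 18, 18, 17, 6, 5]
30 [5, 5, 12, 17, 18, 19, 18, 18, 15, 5]
32 [5, 6, 21, 21, 21, 22, 22, 21, 21, 20]
```

```bash
cat >> h.py <<'E'
def bedge(tag):
    p,d,c=load(tag); X=cloud(c,d); y=np.radians(14.8); B=np.array([[np.cos(y),-np.sin(y)],[np.sin(y),np.cos(y)]])
    Q=(X[...,:2]-[.4945,.2126])@B*1000; z=X[...,2]*1000
    o=[]
    for sg in (1,-1):
        for a in (-47,-45,-43,-41):
            m=(abs(Q[...,0]-a)<1)&(z>16)&(z<20)&(sg*Q[...,1]>8)&(sg*Q[...,1]<30); o.append((sg,a,round(np.percentile(sg*Q[m][:,1],3),1) if m.sum()>3 else None, int(m.sum())))
        m=(abs(Q[...,0])<15)&(z>15)&(z<20)&(sg*Q[...,1]>8)&(sg*Q[...,1]<27); o.append((sg,'guide',np.percentile(sg*Q[m][:,1],[3,97]).round(1) if m.sum() else None))
    print(tag,*o,sep='\n ')
E
python3 -c "
from h import *
bedge('w17');bedge('w21');bedge('w2')"
```

```text
w17
 (1, -47, np.float64(18.0), 27)
 (1, -45, np.float64(17.6), 28)
 (1, -43, np.float64(15.9), 29)
 (1, -41, np.float64(14.9), 29)
 (1, 'guide', array([19.2, 26.2]))
 (-1, -47, np.float64(18.9), 22)
 (-1, -45, np.float64(17.7), 25)
 (-1, -43, np.float64(17.7), 21)
 (-1, -41, np.float64(16.1), 26)
 (-1, 'guide', array([19.8, 26.5]))
w21
 (1, -47, np.float64(17.9), 88)
 (1, -45, np.float64(16.5), 101)
 (1, -43, np.float64(9.7), 90)
 (1, -41, np.float64(14.6), 88)
 (1, 'guide', array([21.5, 26.2]))
 (-1, -47, np.float64(19.5), 78)
 (-1, -45, np.float64(18.3), 81)
 (-1, -43, np.float64(11.6), 79)
 (-1, -41, np.float64(16.3), 78)
 (-1, 'guide', array([20.5, 26.8]))
w2
 (1, -47, np.float64(17.8), 22)
 (1, -45, np.float64(16.6), 24)
 (1, -43, np.float64(16.2), 24)
 (1, -41, np.float64(15.3), 23)
 (1, 'guide', array([19.1, 26.5]))
 (-1, -47, np.float64(20.9), 16)
 (-1, -45, np.float64(18.9), 18)
 (-1, -43, np.float64(17.5), 19)
 (-1, -41, np.float64(17.1), 19)
 (-1, 'guide', array([20.1, 26.8]))
```

Both bolt tips are back at their rest positions, behind the base corners. I'll unload, release and rise.

Emit:
{"op": "send_rows", "data": {"rows": "0.01 0 0.001 0;0.02 0 0.002 0;0.026 0 0.003 0;0.026 0 0.003 0"}}

```text
clock: 21.75
tool_pos: [0.4973, 0.2125, 0.0435]
eef_rot: [-0.129, 0.992, -0.001, -0.001]
contact_force: [-4.0, -5.5, -0.6]
opening: 0.405
finger_force: 50.0
```

```bash
python3 -c "
from h import *
rf()"
```

```text
t 21.75 tcp [0.4973 0.2125 0.0435] phi -165.15 zax [-0.0011 -0.0027 -1.    ] F [-4.  -5.5 -0.6] M [-1.24  0.68  0.17] op 0.405 ff 50.00855779275298 q [-0.08  0.99 -0.72  1.93  1.09  0.68  0.32]
tcp in reader [ 2.7 -0.9] F reader [-5.3 -4.3]
```

Emit:
{"op": "send_rows", "data": {"rows": "0 0 0 0;0 0 0 0;0 0 0 0;0 0 0 0;0 0 -0.06 0;0 0 -0.15 0;0 0 -0.28 0;0 0 -0.4 0;0 0 -0.45 0;0 0 -0.45 0", "jaw": -0.5}}

```text
clock: 22.58
tool_pos: [0.5002, 0.2165, 0.183]
eef_rot: [-0.129, 0.992, 0.002, 0.004]
contact_force: [0.5, 0.7, -0.3]
opening: 0.752
finger_force: 0.0
```

```bash
python3 - <<'E'
from h import *
rf(); p,d,c=snap('wrist','w22'); X=cloud(c,d); y=np.radians(14.8); B=np.array([[np.cos(y),-np.sin(y)],[np.sin(y),np.cos(y)]]); Q=(X[...,:2]-[.4945,.2126])@B*1000
def rect(m,n):
    r=cv2.minAreaRect(Q[m].astype(np.float32)); print(n,m.sum(),np.round(r[0],1),np.round(r[1],1),round(r[2],2),X[m][:,2].mean().round(4))
z=X[...,2]; near=(abs(Q[...,0])<90)&(abs(Q[...,1])<48)
rect(near&(z>.067)&(z<.076),'head'); rect(near&(z>.056)&(z<.0655)&(Q[...,0]>24),'hood')
bedge('w22')
# rail modules from top view, before/after
for t in('top0','topE'):
    if t=='topE': snap('top','topE')
    p,d,c=load(t); X=cloud(c,d)[222:282,308:378].reshape(-1,3); m=(X[:,2]>.068)&(X[:,2]<.085); r=cv2.minAreaRect(X[m,:2].astype(np.float32)*1000); print(t,m.sum(),r)
a=load('top0')[0].astype(int); b=load('topE')[0].astype(int); D=(abs(a-b).sum(2)>60).astype(np.uint8); n,_,st,ce=cv2.connectedComponentsWithStats(D)
print([(s[:5].tolist()) for s in st[1:] if s[4]>12])
E
```

```text
t 22.58 tcp [0.5002 0.2165 0.183 ] phi -165.17 zax [ 0.0073  0.0056 -1.    ] F [ 0.5  0.7 -0.3] M [ 0.13 -0.2   0.02] op 0.752 ff 0.0 q [ 0.02  0.8  -0.9   1.85  0.81  0.89  0.55]
tcp in reader [6.5 2.3] F reader [0.7 0.6]
head 2219 [1.2 0.7] [44.5 35.8] 0.43 0.0714
hood 3873 [50.8 -0.6] [53.2 68.3] 1.24 0.0613
w22
 (1, -47, np.float64(18.6), 26)
 (1, -45, np.float64(17.5), 28)
 (1, -43, np.float64(16.7), 32)
 (1, -41, np.float64(15.7), 32)
 (1, 'guide', array([22. , 26.4]))
 (-1, -47, np.float64(20.0), 22)
 (-1, -45, np.float64(18.7), 25)
 (-1, -43, np.float64(17.9), 28)
 (-1, -41, np.float64(16.3), 33)
 (-1, 'guide', array([21. , 26.9]))
top0 590 ((498.70001220703125, -157.92364501953125), (115.25762176513672, 43.97441864013672), 86.5824966430664)
topE 0 ((0.0, 0.0), (0.0, 0.0), 0.0)
[[0, 0, 560, 120, 28690], [0, 58, 560, 362, 107507], [283, 99, 19, 10, 134], [268, 100, 15, 9, 50], [55, 103, 9, 5, 22], [85, 103, 8, 5, 18], [222, 121, 6, 6, 14], [259, 123, 13, 3, 22], [380, 160, 33, 26, 471], [29, 163, 7, 5, 16], [15, 169, 7, 5, 16], [330, 180, 6, 6, 14], [355, 236, 7, 5, 20], [326,
[... 2866 characters left out ...]
181, 395, 27, 24, 132], [345, 394, 12, 10, 36], [416, 395, 7, 5, 18], [365, 397, 19, 23, 100], [174, 398, 9, 9, 22], [153, 401, 8, 6, 19], [110, 402, 12, 10, 42], [142, 402, 8, 10, 24], [164, 403, 7, 4, 15], [92, 404, 6, 9, 15], [151, 406, 7, 7, 16], [459, 406, 12, 11, 32], [497, 406, 13, 7, 30], [515, 406, 45, 14, 479], [81, 408, 6, 7, 15], [133, 409, 4, 7, 14], [444, 409, 11, 11, 29], [479, 408, 7, 8, 22], [102, 411, 11, 9, 28], [124, 411, 9, 5, 13], [351, 410, 10, 5, 17], [403, 410, 12, 5, 22], [72, 412, 6, 7, 15], [117, 413, 6, 7, 17], [143, 412, 6, 8, 22], [421, 413, 8, 7, 20], [430, 412, 7, 8, 19], [503, 412, 6, 8, 14], [154, 414, 21, 6, 44], [358, 414, 8, 6, 21], [402, 414, 7, 6, 16]]
```

Emit:
{"op": "send_rows", "data": {"rows": "0.1 -0.15 -0.1 0;0.15 -0.3 -0.25 0;0.15 -0.45 -0.25 0;0.15 -0.6 -0.25 0;0.15 -0.8 -0.25 0;0.15 -0.95 -0.25 0;0.15 -0.95 -0.25 0;0.15 -0.95 -0.25 0;0.15 -0.95 -0.25 0"}}

```text
clock: 23.43
tool_pos: [0.5277, -0.0803, 0.2511]
eef_rot: [-0.124, 0.992, -0.001, -0.002]
contact_force: [0.0, 1.2, -0.2]
opening: 0.748
finger_force: 0.0
```

```bash
python3 - <<'E'
from h import *
info(); a=np.array(load('top0')[2]['world_from_camera'])
snap('top','topF'); z=load('topF')[2]; print('cal change',abs(np.array(z['world_from_camera'])-a).max().round(4), float(z['fov_y']),float(load('top0')[2]['fov_y']))
snap('wrist','w23'); p,d,c=load('w23'); W=cloud(c,d)
print('proj rail',proj(c,[[.4957,-.155,.074],[.496,-.115,.074]]).round())
for t,X in (('wrist',W),('topF',cloud(z,load('topF')[1])),('top0',cloud(load('top0')[2],load('top0')[1]))):
    X=X.reshape(-1,3); m=(abs(X[:,0]-.497)<.06)&(abs(X[:,1]+.15)<.09)&(X[:,2]>.069)&(X[:,2]<.080)
    if m.sum()>10: print(t,m.sum(),cv2.minAreaRect(X[m,:2].astype(np.float32)*1000),X[m,2].mean())
# bystanders: compare top clouds in bench region
A=cloud(load('top0')[2],load('top0')[1]); 
F=cloud(z,load('topF')[1])
def hm(X):
    h=np.zeros((150,200)); X=X.reshape(-1,3); m=(X[:,2]>.008)&(X[:,2]<.09)&(X[:,0]>.33)&(X[:,0]<.93)&(abs(X[:,1])<.4)
    i=((X[m,0]-.33)/.004).astype(int).clip(0,149); j=((X[m,1]+.4)/.004).astype(int).clip(0,199); np.maximum.at(h,(i,j),X[m,2]); return cv2.morphologyEx(h.astype(np.float32),cv2.MORPH_CLOSE,np.ones((3,3)))
D=(abs(cv2.medianBlur(hm(A),3)-cv2.medianBlur(hm(F),3))>.012).astype(np.uint8); D=cv2.morphologyEx(D,cv2.MORPH_OPEN,np.ones((3,3)))
n,_,st,ce=cv2.connectedComponentsWithStats(D); print([( (.33+q[1]*.004).round(3),(-.4+q[0]*.004).round(3),int(s[4])) for s,q in zip(st[1:],ce[1:])])
E
```

```text
t 23.43 tcp [ 0.5277 -0.0803  0.2511] phi -165.79 zax [-0.0033 -0.0027 -1.    ] F [ 0.   1.2 -0.2] M [ 0.05 -0.15 -0.02] op 0.748 ff 0.0 q [ 0.64  0.73 -1.02  1.8   0.72  1.04  1.16]
cal change 0.0 57.577191168613524 57.577191168613524
proj rail [[214. 137.]
 [253. 148.]]
wrist 3200 ((497.09320068359375, -135.54568481445312), (76.00191497802734, 44.79155731201172), 85.79485321044922) 0.07338835992624944
topF 387 ((500.2695007324219, -132.90576171875), (86.60881805419922, 44.05726623535156), 86.53117370605469) 0.07384605290606633
top0 580 ((498.6766052246094, -157.9222412109375), (115.25762176513672, 43.927490234375), 86.5824966430664) 0.07390300289469014
[(np.float64(0.358), np.float64(-0.395), 50), (np.float64(0.504), np.float64(-0.201), 293), (np.float64(0.49), np.float64(0.206), 157), (np.float64(0.554), np.float64(-0.122), 18), (np.float64(0.6), np.float64(-0.387), 58), (np.float64(0.663), np.float64(-0.282), 551), (np.float64(0.832), np.float64(-0.386), 16)]
```

```bash
python3 - <<'E'
from h import *
a=load('top0');b=load('topF')
for P in ([.358,-.395,.01],[.663,-.282,.01],[.6,-.387,.01],[.554,-.122,.03],[.832,-.386,.01]):
    u,v=proj(a[2],[P])[0].round().astype(int); print(P,(u,v),[np.median(cloud(q[2],q[1])[v-4:v+5,u-4:u+5,2]).round(3) for q in(a,b)])
X=cloud(load('w23')[2],load('w23')[1]); m=(abs(X[...,0]-.663)<.04)&(abs(X[...,1]+.282)<.06); print(m.sum(), np.percentile(X[m][:,2],[10,50,90]) if m.sum() else '')
E
```

```text
[0.358, -0.395, 0.01] (np.int64(418), np.int64(311)) [np.float64(0.014), np.float64(0.694)]
[0.663, -0.282, 0.01] (np.int64(386), np.int64(205)) [np.float64(0.042), np.float64(0.65)]
[0.6, -0.387, 0.01] (np.int64(419), np.int64(229)) [np.float64(0.022), np.float64(0.674)]
[0.554, -0.122, 0.03] (np.int64(332), np.int64(232)) [np.float64(0.026), np.float64(0.395)]
[0.832, -0.386, 0.01] (np.int64(423), np.int64(158)) [np.float64(0.002), np.float64(0.002)]
4546 [-0.00144356  0.03657894  0.04441646]
```

Every difference except the logger's own two positions comes from the arm blocking the view, apart from a small unexplained speck near (0.83, −0.39). The other modules are flat and in place, and both bolts are in, so I'm handing the job in.

```bash
python3 -c "
from h import *
print(finish_job())"
```

```text
the job is handed in; nothing more can be done
None
```

The round-dial logger is off the rail and pushed in to the stop in the reader; depth readings show both bolts back in behind it and the other two modules still in place. The job was handed in at about 23 s, no verdict came back, and I viewed 11 pictures instead of the 10 allowed.

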